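Dress the Advent display

ROBOT

A 6-joint arm with a two-finger parallel gripper is mounted at the origin on the work surface. World frame = base frame: x ahead of the robot, y to its left, z up, the work surface at z = 0. Lengths are in m, angles in rad, forces in N, time in s.
With the tool pointing down it reaches from about 0.375 to 0.9 m from the base axis. Payload 3.1 kg.
Tool frame: the origin (TCP) lies at the centre of the arm's flange, where the gripper is bolted on; the fingertips stand 182 mm ahead of it and the grasp point (between the pads) lies 164 mm ahead of it; z points along the fingers, y is the line along which they close (so a half turn about z gives the same grasp; the last joint's range is limited). The gripper opens to 87 mm and grips with 3 to 60 N. Pads are 19 mm wide; open, the fingers measure 117 mm over their backs; the gripper's body (75 mm by 190 mm) begins 51 mm behind the grasp point.
Start: joints at [-1.399, 0.527, 1.433, -0, 1.181, -0.178], TCP at [0.215, -0.587, 0.405] pointing down, gripper open.
Joint ranges: [-3.08, 3.08], [-0.75, 2.2], [0.22, 2.44], [-1.43, 4.57], [0, 2.65], [-2.85, 2.85]. Speed limits (rad/s): [2.79, 2.79, 3.14, 3.14, 3.14, 3.14].

INTERFACE

Orientations are given as a unit quaternion [x, y, z, w].
In Python, from rig import * gives the robot as it stands.
- The arm moves only by the tool move_arm, never from a script. Its argument "commands" is a list that holds one entry, the list of rows, each a list of 6 numbers: the shift along the tool's x, y, z in units of 40 mm (1.0 is 40 mm), then the turn, a rotation vector about the tool's x, y, z in rad. A call has 1 to 12 rows; each row is the pose to reach, as a shift and turn from the pose commanded when the call began, along the tool's axes at that moment; what a row does not reach only later rows make up. A row lasts 1/8 s, in which the tool goes at most 62.5 mm and 10.7 degrees, less where a joint would pass 70% of its speed; a pose out of reach is approached as far as the arm can. A call with a gripper value outside its range is refused whole. "claw" is the closure, from -1 (fully open) to 1 (shut), so that 0 is half open, set as the call begins (left out, the last holds). The fingers move at their own pace and stop on an object; "squeeze" is the grip in N (left out, the last holds). Time passes only in rows, so rows that repeat a pose let the fingers close. It gives the time, the measured TCP pose, the force, the opening and the grip force at its end, in the units of the state.
- get_obs(): the state, without advancing time (a new reading comes with each control period).
- camera(name): name is "scene" or "side" or "wrist"; returns a dict with "pixels" (480x640x3 uint8, blue, green, red), "range_z" (480x640 float32, m along the optical axis (not along the pixel's ray), 0 where there is no reading), "camera_matrix" (3x3 intrinsics, pixels), "D" ([k1, k2, p1, p2, k3] as OpenCV has them; the pictures are not rectified), "extrinsics" (4x4, takes a point from world to camera coordinates). Camera axes: x right, y up, looking along -z (the intrinsics and any distortion apply to the point x, -y, -z); pixel columns grow to the right and rows downward; lengths in m; the calibration is good to about 2 mm. A picture is of the moment at which its call begins.
- hand_in(): hands the job in; it is judged then, once.
The state is a dict: "time": time; "q": joint angles; "joint_velocities": joint speeds; "joint_torque": joint torques, N m; "position": TCP position; "tool_rot": TCP orientation; "ft_force": force on the tool from outside, world axes, zero at the start; "moment": the same for the moment, N m; "grip_width": finger opening in m; "grip_force": force on a finger pad.
Only numpy, scipy, OpenCV 4.12 (cv2) and the standard library are available. Lean on these libraries where they do the work, as an engineer would, in place of code of your own. Each camera call takes 0.05 s, during which the arm holds its last target. There are 200 camera calls.

TASK

Finish the Advent display: slip every straw ring on the table over a red candle, one ring per candle, right down onto the board; hang the star hanger by its upper eye on the hook arm of the stand and let go of it, then hang the lantern by its hook from the bar of the hanger's lower loop, so that both hang freely and still. Leave the other things on the table as they are.

Things in the scene. Friction and masses are not known exactly. Their poses are not given: they have to be found in the camera images.
- ring0_c (a point): Straw candle ring (small wreath), tan with green needles and red berries on top: outer diameter 62 mm, hole 30 mm, 22 mm high (needles rise 5 mm more and are no obstacle), 40 g, lying flat on the table. The point is its centre, half-way up. Some rings may be absent.
- ring1_c (a point): Straw candle ring (small wreath), tan with green needles and red berries on top: outer diameter 62 mm, hole 30 mm, 22 mm high (needles rise 5 mm more and are no obstacle), 40 g, lying flat on the table. The point is its centre, half-way up. Some rings may be absent.
- ring2_c (a point): Straw candle ring (small wreath), tan with green needles and red berries on top: outer diameter 62 mm, hole 30 mm, 22 mm high (needles rise 5 mm more and are no obstacle), 40 g, lying flat on the table. The point is its centre, half-way up. Some rings may be absent.
- ring3_c (a point): Straw candle ring (small wreath), tan with green needles and red berries on top: outer diameter 62 mm, hole 30 mm, 22 mm high (needles rise 5 mm more and are no obstacle), 40 g, lying flat on the table. The point is its centre, half-way up. Some rings may be absent.
- candle0 (a point): Near left (if the board is not turned) of four red candles fixed in a 95 mm square on a fixed wooden board (175 mm square, 15 mm thick): diameter 24 mm, 50 mm tall, bevelled top. The point is the centre of the candle's foot, on the board's top face; x and y along the board's edges, z up.
- candle1 (a point): Near right (if the board is not turned) of four red candles fixed in a 95 mm square on a fixed wooden board (175 mm square, 15 mm thick): diameter 24 mm, 50 mm tall, bevelled top. The point is the centre of the candle's foot, on the board's top face; x and y along the board's edges, z up.
- candle2 (a point): Far left (if the board is not turned) of four red candles fixed in a 95 mm square on a fixed wooden board (175 mm square, 15 mm thick): diameter 24 mm, 50 mm tall, bevelled top. The point is the centre of the candle's foot, on the board's top face; x and y along the board's edges, z up.
- candle3 (a point): Far right (if the board is not turned) of four red candles fixed in a 95 mm square on a fixed wooden board (175 mm square, 15 mm thick): diameter 24 mm, 50 mm tall, bevelled top. The point is the centre of the candle's foot, on the board's top face; x and y along the board's edges, z up.
- hook_seat (a point): Hook arm of the fixed gallows stand: round dark steel bar 8 mm thick, 300 mm above the table. The point lies on the bar's axis; x runs along the bar from its free end to the post, z up. The post (16 mm thick) is at x = +90 mm; at x = -35 mm the bar turns up, ending at x = -45 mm, 16 mm above its axis. The foot is a 20 mm board from x = +55 mm on.
- hanger_eye (a point): Flat hanger 44 mm wide (y), 10 mm thick (x), 116 mm tall (z), 70 g, alike front and back, standing upright in the rack. From the top: 8 mm wooden top bar; upper eye 28 mm wide, 38 mm high with 8 mm sides; red panel with white star 24 mm high; steel lower loop, opening 34 mm wide, 40 mm high. The point is the centre of the eye, 89 mm above its lower edge; eye and loop open along x.
- rack: Fixed pale wooden rack, 70 x 90 mm, 40 mm high, whose slot (along y) holds the lowest 30 mm of the hanger; origin at its underside; the slot's floor is 10 mm above the table.
- hanger_bar (a point): The same hanger: centre of the round 6 mm steel bar that closes the lower loop at its bottom (3 mm above the hanger's lower edge, 86 mm below the eye's centre). Bar runs along y; the opening above it runs through along x.
- lantern_c (a point): Lantern, about 140 g: glass body 46 mm square, 54 mm high, on a 6 mm foot; roof 35 mm square, 18 mm high. The point is the glass body's centre, 33 mm above the underside. The rigid 5 mm wire hook on top lies in the x-z plane: stem at x = -9 mm, top 141.5 mm above the underside, tip hanging down at x = +9 mm to 119.5 mm; inner gap 13 mm. Stands with x roughly away from the robot.
- lantern_hook (a point): The same lantern: the point inside its hook, 133.5 mm above the underside, where the centre of a 6 mm bar lies when the lantern hangs from it.
- spool: Bystander, not to be disturbed: green wire spool, 48 mm across, 40 mm tall; origin at its underside.
- cone: Bystander, not to be disturbed: brown fir cone standing, 42 mm across, 44 mm tall; origin at its underside.
- jar: Bystander, not to be disturbed: jar with orange lid, 64 mm across, 75 mm tall; origin at its underside.
- glue: Bystander, not to be disturbed: glue bottle, 40 mm across, 110 mm tall; origin at its underside.
Mind the look-alikes: they are no part of the job. What is shaped like the part that bears ring1_c but purple is not meant.

How it is judged:
By the outcome, as a careful person would: the job done as asked, in the order asked, and still so for the second after the job is handed in, with the robot touching nothing.
Of ring0, ring1, ring2, ring3 only 2 to 4 are there at a start; the rules pass over those that are not, and their reading is None.
At some moment in a run one of ring0, ring1, ring2, ring3 may be knocked a few centimetres aside while the robot is not near it.
It also fails if it takes over 210 s, if anything falls off the work surface, if the arm or the gripper's body presses on something with over 40 N, if the wrist force passes 120 N, or if a joint passes its speed limit or range.

## Working session

There is one attempt and no reset: what is moved stays moved. The work goes in short steps, Python scripts to look and compute and a tool call to move; the robot and the scene stay as the last step left them, time stands still between calls to the robot, and variables do not carry over. Pictures are saved under pics/ and viewed, at most 14 in all, crops included, and the job is handed in when it is done.

Besides the shell and the picture viewer there is one more tool, called after "Emit:" as name(argument=value, ...) on one line, values as JSON. move_arm: Moves the arm, as the interface text tells. Its arguments: {"type":"object","properties":{"commands":{"type":"array","items":{"type":"array","items":{"type":"array","items":{"type":"number"}}}},"claw":{"type":"number"},"squeeze":{"type":"number"}},"required":["commands"]}

```bash
ls; mkdir -p pics
cat > h.py <<'E'
from rig import *
import numpy as np, cv2
from scipy.spatial.transform import Rotation as R
def shot(n):
    c=camera(n); c['img']=np.ascontiguousarray(c['pixels']); return c
def ray(c,u,v):
    p=cv2.undistortPoints(np.array([[[u,v]]],float),c['camera_matrix'],np.array(c['D'],float))[0,0]
    E=np.array(c['extrinsics']); d=E[:3,:3].T@np.array([p[0],-p[1],-1.]); o=-E[:3,:3].T@E[:3,3]
    return o,d
def onz(c,u,v,z):
    o,d=ray(c,u,v); return o+d*(z-o[2])/d[2]
def pt(c,u,v):
    o,d=ray(c,u,v); return o+d*c['range_z'][int(round(v)),int(round(u))]
def cloud(c):
    h,w=c['range_z'].shape
    uv=np.stack(np.meshgrid(np.arange(w),np.arange(h)),-1).reshape(-1,1,2).astype(float)
    p=cv2.undistortPoints(uv,c['camera_matrix'],np.array(c['D'],float)).reshape(h,w,2)
    z=c['range_z']; P=np.stack([p[...,0]*z,-p[...,1]*z,-z],-1); E=np.array(c['extrinsics'])
    return (P-E[:3,3])@E[:3,:3]
def proj(c,X):
    E=np.array(c['extrinsics']); p=E[:3,:3]@np.array(X)+E[:3,3]
    q=np.array([[[p[0],-p[1],-p[2]]]])
    return cv2.projectPoints(q,np.zeros(3),np.zeros(3),c['camera_matrix'],np.array(c['D'],float))[0].ravel()
def goal(g,yaw,tool=None):
    """row (40mm units, rotvec) taking commanded pose ~ measured pose to TCP position g, tool down with closing axis y at angle yaw"""
    s=get_obs(); p=np.array(s['position']); q=R.from_quat(s['tool_rot'])
    y=np.array([np.cos(yaw),np.sin(yaw),0]); z=np.array([0,0,-1.]); x=np.cross(y,z)
    G=R.from_matrix(np.stack([x,y,z],1)) if tool is None else tool
    return np.round(np.r_[q.inv().apply(np.array(g)-p)/.04,(q.inv()*G).as_rotvec()],4)
E
python3 - <<'E'
from h import *
for n in ['scene','side','wrist']:
    c=shot(n); cv2.imwrite(f'pics/{n}0.png',c['img']); E=np.array(c['extrinsics']); print(n,-E[:3,:3].T@E[:3,3],-E[2,:3],c['D'])
s=get_obs(); print(s['position'],R.from_quat(s['tool_rot']).as_matrix().round(4),s['grip_width'],s['time'])
E
```

```text
pics
scene [1.26802895 0.49350179 0.84131037] [-0.64102074 -0.45791692 -0.6159582 ] [0.04099079 0.         0.         0.         0.        ]
side [-0.0237807   0.80131735  0.75596462] [ 0.51360768 -0.70525752 -0.4886911 ] [-0.03807556  0.          0.          0.          0.        ]
wrist [ 0.28063657 -0.56344211  0.38292867] [-0.23952769 -0.08492717 -0.96716796] [-0.06573837  0.          0.          0.          0.        ]
[ 0.21476467 -0.58666946  0.40398519] [[ 9.391e-01  3.437e-01 -3.000e-04]
 [ 3.437e-01 -9.391e-01  1.700e-03]
 [ 3.000e-04 -1.700e-03 -1.000e+00]] 0.08707953554813218 0.15
```

View pics/scene0.png

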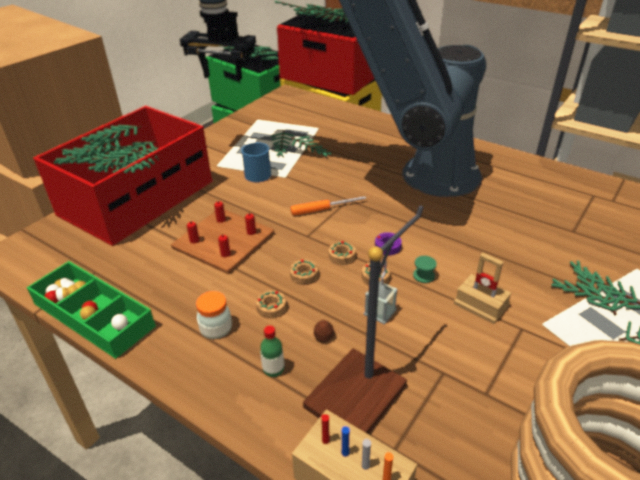

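View pics/side0.png

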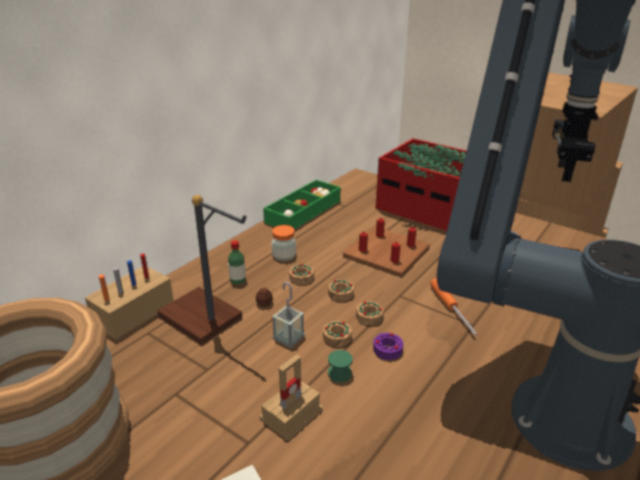

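Scene view: tan rings with green needles are at (270,302), (304,270), (342,250) and (376,270, partly hidden by the post). The look-alike is the purple ring at (388,242). Candles are at (193,232), (220,212), (250,223), (224,245). The hanger in its rack is at (487,280), the lantern at (380,300), and the gallows post at (373,320) with its tip at (420,210). In the side view the rings are at (302,273), (342,289), (370,312), (338,333) and the purple one at (388,346).

Run:
```python
from h import *
C={n:shot(n) for n in ['scene','side']}
np.save('/tmp/x.npy',0)
allp=[];allc=[]
for n,c in C.items():
    P=cloud(c); ok=(c['range_z']>0); hsv=cv2.cvtColor(c['img'],cv2.COLOR_BGR2HSV)
    allp.append(P[ok]);allc.append(hsv[ok])
    t=P[ok&(abs(P[...,2])<.02)&(P[...,0]>.3)&(P[...,0]<.8)&(abs(P[...,1])<.3)]; print(n,'table z',np.median(t[:,2]))
    # red candles
    m=((hsv[...,0]<8)|(hsv[...,0]>172))&(hsv[...,1]>150)&(P[...,2]>.02)&(P[...,2]<.08)&ok&(P[...,0]>.3)
    k,l,st,ce=cv2.connectedComponentsWithStats(m.astype(np.uint8))
    for i in range(1,k):
        if st[i,4]>25:
            q=P[l==i]; top=q[q[:,2]>q[:,2].max()-.01]; print(' red',ce[i].round(),st[i,4],q.mean(0).round(3),'zmax',q[:,2].max().round(3),'top',top.mean(0).round(4))
P=np.concatenate(allp);H=np.concatenate(allc)
# height-slice clusters on 3mm grid
b=(P[:,0]>.3)&(P[:,0]<1.0)&(P[:,1]>-.6)&(P[:,1]<.5)&(P[:,2]>.012)&(P[:,2]<.4)
Q=P[b]; g=np.zeros((350,550),np.uint8); ij=((Q[:,:2]-[.3,-.6])/.002).astype(int); ij=np.clip(ij,0,[349,549])
g[ij[:,0],ij[:,1]]=255; g=cv2.morphologyEx(g,cv2.MORPH_CLOSE,np.ones((3,3)))
k,l,st,ce=cv2.connectedComponentsWithStats(g)
lab=l[ij[:,0],ij[:,1]]
for i in range(1,k):
    if st[i,4]>60:
        q=Q[lab==i]; mn,mx=q.min(0),q.max(0); h=np.median(H[b][lab==i],0)
        print(i,'n',len(q),'x',mn[0].round(3),mx[0].round(3),'y',mn[1].round(3),mx[1].round(3),'z',mx[2].round(3),'mid',((mn+mx)/2)[:2].round(3),'hsv',h)
np.savez('/tmp/cl.npz',P=P,H=H)
```

```text
scene table z 0.0013313119768321804
 red [158. 142.] 115 [ 0.388 -0.701  0.068] zmax 0.08 top [ 0.3889 -0.6998  0.0748]
 red [134. 203.] 3237 [ 0.608 -0.542  0.05 ] zmax 0.08 top [ 0.6106 -0.5421  0.075 ]
 red [ 95. 175.] 294 [ 0.587 -0.723  0.055] zmax 0.08 top [ 0.6131 -0.7226  0.0753]
 red [219. 211.] 168 [ 0.517 -0.348  0.047] zmax 0.071 top [ 0.5148 -0.3513  0.065 ]
 red [250. 223.] 178 [ 0.513 -0.254  0.048] zmax 0.072 top [ 0.5102 -0.2572  0.0658]
 red [192. 232.] 184 [ 0.612 -0.344  0.047] zmax 0.07 top [ 0.6096 -0.3462  0.0648]
 red [224. 245.] 192 [ 0.608 -0.25   0.048] zmax 0.07 top [ 0.6059 -0.2527  0.0651]
 red [480. 277.] 53 [0.415 0.271 0.072] zmax 0.08 top [0.4142 0.273  0.0768]
 red [492. 284.] 56 [0.417 0.299 0.069] zmax 0.08 top [0.4181 0.2978 0.0758]
 red [ 51. 296.] 80 [ 0.913 -0.447  0.032] zmax 0.04 top [ 0.9124 -0.4479  0.0345]
 red [ 90. 304.] 54 [ 0.885 -0.358  0.034] zmax 0.04 top [ 0.8854 -0.3583  0.0351]
side table z 0.0001180965675629252
 red [413. 204.] 1365 [ 0.593 -0.511  0.05 ] zmax 0.08 top [ 0.5905 -0.5104  0.075 ]
 red [380. 227.] 124 [ 0.606 -0.3
[... 1394 characters left out ...]
131. 115.]
27 n 7684 x 0.595 0.802 y 0.45 0.5 z 0.228 mid [0.698 0.475] hsv [ 15. 139. 192.]
28 n 870 x 0.635 0.698 y -0.103 -0.034 z 0.031 mid [ 0.667 -0.069] hsv [ 15. 129. 150.]
29 n 587 x 0.649 0.69 y 0.048 0.089 z 0.046 mid [0.669 0.069] hsv [  9. 159.  85.]
31 n 1972 x 0.737 0.804 y -0.158 -0.091 z 0.081 mid [ 0.771 -0.125] hsv [ 16.  70. 167.]
32 n 1430 x 0.765 0.809 y 0.013 0.057 z 0.115 mid [0.787 0.035] hsv [ 25.  89. 118.]
33 n 6715 x 0.831 0.941 y -0.495 -0.224 z 0.055 mid [ 0.886 -0.359] hsv [ 65. 171. 102.]
34 n 225 x 0.865 0.894 y -0.29 -0.264 z 0.039 mid [ 0.88  -0.277] hsv [ 24.  39. 216.]
35 n 283 x 0.874 0.913 y -0.372 -0.336 z 0.04 mid [ 0.894 -0.354] hsv [ 19. 175. 171.]
```

```bash
cat >> h.py <<'E'
RINGS=[]
def rings():
    """ring centres: tan height blobs z .012-.04, box mid of both cams"""
    out=[]
    Ps=[]
    for n in ['scene','side']:
        c=shot(n);P=cloud(c);H=cv2.cvtColor(c['img'],cv2.COLOR_BGR2HSV)
        ok=(c['range_z']>0)&(P[...,2]>.010)&(P[...,2]<.04)&(P[...,0]>.32)&(P[...,0]<.75)&(P[...,1]>-.2)&(P[...,1]<.2); Ps.append(P[ok])
    Q=np.concatenate(Ps); ij=((Q[:,:2]-[.3,-.25])/.002).astype(int); g=np.zeros((240,240),np.uint8); g[ij[:,0],ij[:,1]]=255
    g=cv2.morphologyEx(g,cv2.MORPH_CLOSE,np.ones((3,3)));k,l,st,ce=cv2.connectedComponentsWithStats(g);lab=l[ij[:,0],ij[:,1]]
    for i in range(1,k):
        q=Q[lab==i]
        if len(q)>150: print('blob',((q.min(0)+q.max(0))/2)[:2].round(4),'size',(q.max(0)-q.min(0)).round(3))
E
python3 - <<'E'
from h import *
d=np.load('/tmp/cl.npz');P=d['P'];H=d['H']
q=P[(P[:,2]>.28)&(P[:,2]<.33)&(P[:,0]>.4)&(P[:,0]<.95)&(P[:,1]>-.1)&(P[:,1]<.4)]
print(len(q),q.min(0),q.max(0)); 
c0=q.mean(0);u,s,vt=np.linalg.svd(q[:,:2]-c0[:2]);print('bar dir',vt[0],s)
t=(q[:,:2]-c0[:2])@vt[0]
for lo in np.arange(t.min(),t.max(),.01):
    m=(t>=lo)&(t<lo+.01)
    if m.any(): print(q[m].mean(0).round(3),q[m][:,2].max().round(3),m.sum())
# hanger top bar, rack
for lo,hi in [(.012,.045),(.05,.1),(.1,.119),(.119,.135)]:
    q=P[(P[:,2]>lo)&(P[:,2]<hi)&(P[:,0]>.36)&(P[:,0]<.47)&(P[:,1]>.22)&(P[:,1]<.35)]
    r=cv2.minAreaRect(q[:,:2].astype(np.float32)); print('hanger',lo,len(q),r)
for lo,hi in [(.012,.05),(.06,.082),(.085,.15)]:
    q=P[(P[:,2]>lo)&(P[:,2]<hi)&(P[:,0]>.5)&(P[:,0]<.6)&(P[:,1]>.09)&(P[:,1]<.16)]
    r=cv2.minAreaRect(q[:,:2].astype(np.float32)); print('lantern',lo,len(q),r)
q=P[(P[:,2]>.03)&(P[:,2]<.25)&(P[:,0]>.6)&(P[:,0]<.9)&(P[:,1]>.1)&(P[:,1]<.3)];print('post',np.median(q,0),q.min(0),q.max(0))
rings()
g=goal([.449,-.0374,.30],np.pi/2); print(g)
E
```

```text
1035 [0.57710604 0.18185812 0.28002478] [0.72251024 0.20461849 0.31686495]
bar dir [ 0.9992423  -0.03892075] [1.48348506 0.11531411]
[0.583 0.2   0.309] 0.316 82
[0.592 0.2   0.303] 0.309 40
[0.602 0.199 0.303] 0.307 38
[0.612 0.199 0.303] 0.306 40
[0.622 0.199 0.303] 0.306 43
[0.632 0.198 0.303] 0.306 42
[0.642 0.198 0.303] 0.306 42
[0.652 0.197 0.303] 0.306 40
[0.663 0.196 0.302] 0.306 48
[0.672 0.196 0.297] 0.307 80
[0.681 0.195 0.295] 0.306 70
[0.691 0.195 0.303] 0.306 39
[0.705 0.195 0.302] 0.315 93
[0.713 0.196 0.301] 0.317 237
[0.719 0.193 0.301] 0.315 101
hanger 0.012 2837 ((0.4135935604572296, 0.2857147753238678), (0.09427899122238159, 0.07253644615411758), 85.06783294677734)
hanger 0.05 771 ((0.412980318069458, 0.28504928946495056), (0.048327069729566574, 0.01596267707645893), 85.36035919189453)
hanger 0.1 197 ((0.4139402210712433, 0.2849765121936798), (0.04906443879008293, 0.013675329275429249), 86.12496948242188)
hanger 0.119 330 ((0.41254574060440063, 0.2847076952457428), (0.04760013893246651, 0.01637261174619198), 86.85953521728516)
lantern 0.012 713 ((0.550147652626037
[... 298 characters left out ...]
, 0.0234817024320364), 86.68846130371094)
post [0.85786092 0.2276327  0.07143584] [0.70256131 0.18376946 0.03000245] [0.89998281 0.29998568 0.24993236]
blob [ 0.3416 -0.1812] size [0.043 0.037 0.019]
blob [0.3599 0.0339] size [0.061 0.066 0.022]
blob [0.4013 0.148 ] size [0.048 0.049 0.03 ]
blob [ 0.4474 -0.0364] size [0.064 0.064 0.021]
blob [0.4671 0.0648] size [0.062 0.064 0.021]
blob [ 0.5488 -0.0688] size [0.066 0.067 0.022]
blob [0.5494 0.1239] size [0.052 0.052 0.03 ]
blob [ 0.6661 -0.0687] size [0.063 0.066 0.022]
blob [0.6697 0.0681] size [0.04  0.042 0.03 ]
blob [0.7115 0.1656] size [0.077 0.069 0.03 ]
[ 1.02189e+01 -1.08866e+01  2.61880e+00  0.00000e+00 -7.00000e-04
 -2.79080e+00]
```

Run:
```python
from h import *
d=np.load('/tmp/cl.npz');P=d['P'];H=d['H'].astype(int)
for z0 in (.03,.055):
  for x,y in [(.5138,-.35),(.5097,-.256),(.6084,-.345),(.6047,-.2514)]:
    q=P[(P[:,2]>z0)&(P[:,2]<.08)&(np.hypot(P[:,0]-x,P[:,1]-y)<.03)]
    print(z0,len(q),((np.percentile(q,2,axis=0)+np.percentile(q,98,axis=0))/2)[:2].round(4),(np.percentile(q,98,axis=0)-np.percentile(q,2,axis=0)).round(4), cv2.minEnclosingCircle(q[:,:2].astype(np.float32)))
q=P[(P[:,2]>.010)&(P[:,2]<.02)&(abs(P[:,0]-.558)<.12)&(abs(P[:,1]+.3)<.12)]
print(cv2.minAreaRect(q[:,:2].astype(np.float32)))
g=goal([.4475,-.0365,.30],np.radians(-42)); print(g)
c=shot('scene'); cv2.imwrite('pics/crop1.png',cv2.resize(c['img'][180:360,160:460],None,fx=2.6,fy=2.6,interpolation=cv2.INTER_CUBIC))
```

```text
0.03 281 [ 0.5135 -0.3498] [0.0223 0.0225 0.0384] ((0.5127930641174316, -0.3495520353317261), 0.01464112102985382)
0.03 294 [ 0.5094 -0.2559] [0.0225 0.0215 0.0377] ((0.5090468525886536, -0.25735989212989807), 0.014982093125581741)
0.03 292 [ 0.6082 -0.3459] [0.0221 0.021  0.0376] ((0.6080880165100098, -0.3447474241256714), 0.01517492812126875)
0.03 303 [ 0.604  -0.2514] [0.023  0.0223 0.0375] ((0.6035835146903992, -0.2522394359111786), 0.014486637897789478)
0.055 125 [ 0.5136 -0.3505] [0.0218 0.0222 0.0149] ((0.5114166140556335, -0.3501669764518738), 0.014338030479848385)
0.055 133 [ 0.5091 -0.2574] [0.0216 0.0214 0.0162] ((0.5101677179336548, -0.2577853202819824), 0.014367169700562954)
0.055 127 [ 0.6074 -0.347 ] [0.0205 0.0212 0.0133] ((0.6080880165100098, -0.3447474241256714), 0.01517492812126875)
0.055 134 [ 0.605  -0.2526] [0.0214 0.0225 0.0147] ((0.6035835146903992, -0.2522394359111786), 0.014486637897789478)
((0.5585928559303284, -0.3020690083503723), (0.17800356447696686, 0.18200835585594177), 2.113816738128662)
[ 1.01914e+01 -1.09206e+01  2.61880e+00 -5.00000e-04 -2.00000e-04
 -4.87000e-01]
```

View pics/crop1.png

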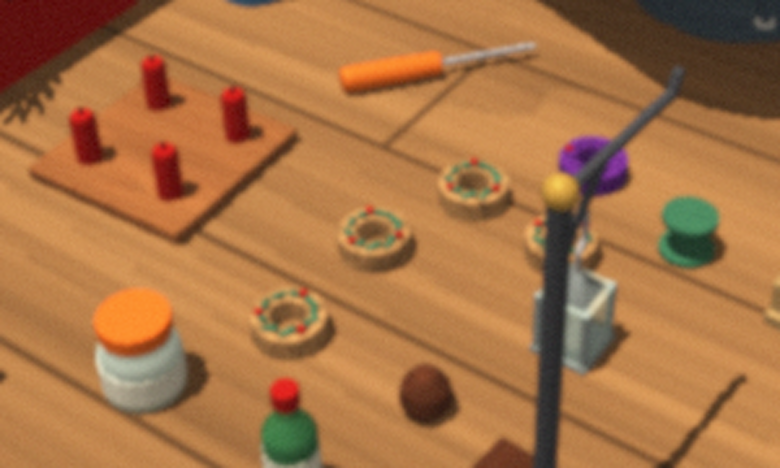

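The crop shows four tan rings with green needles at crop (475,185), (375,235), (290,318), (562,235). The purple look-alike is at (592,162). I choose the tan rings, starting with (0.4475, -0.0365).

Emit:
move_arm(commands=[[[10.19,-10.92,3.6,0,0,1.084],[10.19,-10.92,3.6,0,0,1.084],[10.19,-10.92,3.6,0,0,1.084],[10.19,-10.92,3.6,0,0,1.084],[10.19,-10.92,3.6,0,0,1.084],[10.19,-10.92,3.6,0,0,1.084],[10.19,-10.92,3.6,0,0,1.084],[10.19,-10.92,3.6,0,0,1.084],[10.19,-10.92,3.6,0,0,1.084],[10.19,-10.92,3.6,0,0,1.084],[10.19,-10.92,3.6,0,0,1.084],[10.19,-10.92,3.6,0,0,1.084]]], claw=-1, squeeze=15)

```text
time: 1.9
position: [0.4476, -0.0367, 0.2609]
tool_rot: [0.934, -0.358, 0.0, 0.0]
ft_force: [-0.4, -0.0, 0.2]
grip_width: 0.0875
grip_force: 0.0
```

Run:
```python
from h import *
s=get_obs();print(s['time'],s['position'],s['q'],s['ft_force'])
print(goal([.4475,-.0365,.185],np.radians(-132)))
c=shot('wrist'); cv2.imwrite('pics/w1.png',c['img'])
print(proj(c,[.4475,-.0365,.022]))
rings()
```

```text
1.9 [ 0.44762481 -0.03672602  0.2608755 ] [-3.31522755e-01  5.58279981e-01  1.99189248e+00 -4.63488079e-04
  5.90968586e-01  1.97171573e+00] [-0.43730274 -0.04972198  0.18581533]
[-7.1000e-03 -2.2000e-03  1.8969e+00  1.0000e-04 -5.0000e-04  1.0000e-03]
[312.78607591 259.47561492]
blob [ 0.3428 -0.1822] size [0.046 0.036 0.021]
blob [0.3591 0.0342] size [0.064 0.065 0.021]
blob [0.4018 0.1481] size [0.051 0.049 0.03 ]
blob [ 0.448  -0.0375] size [0.064 0.067 0.021]
blob [0.4662 0.0644] size [0.062 0.065 0.022]
blob [ 0.5485 -0.0706] size [0.065 0.067 0.021]
blob [0.5507 0.1248] size [0.051 0.05  0.03 ]
blob [ 0.6668 -0.0681] size [0.064 0.068 0.022]
blob [0.67   0.0688] size [0.04 0.04 0.03]
blob [0.7113 0.1653] size [0.077 0.069 0.03 ]
```

View pics/w1.png

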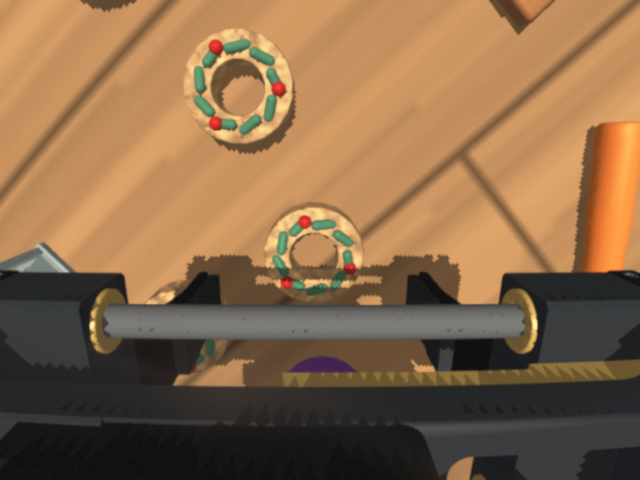

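Wrist view: the ring sits between the open fingers at (314,253). The second ring is at (238,87) and a purple edge shows at (320,365). Descend and grip.

Emit:
move_arm(commands=[[[0.04,0,1.2,0,0,0],[0.04,0,1.89,0,0,0],[0.04,0,1.89,0,0,0],[0.04,0,1.89,0,0,0]]])

```text
time: 2.55
position: [0.4486, -0.039, 0.1854]
tool_rot: [0.933, -0.36, 0.0, 0.0]
ft_force: [0.3, 1.0, 0.0]
grip_width: 0.0871
grip_force: 0.0
```

Emit:
move_arm(commands=[[[0,0,0,0,0,0],[0,0,0,0,0,0],[0,0,0,0,0,0],[0,0,0,0,0,0],[0,0,0,0,0,0],[0,0,0,0,0,0]]], claw=1, squeeze=15)

```text
time: 3.3
position: [0.4487, -0.0377, 0.1854]
tool_rot: [0.934, -0.358, 0.0, -0.0]
ft_force: [-0.6, 0.7, 5.6]
grip_width: 0.0616
grip_force: 15.0
```

Emit:
move_arm(commands=[[[0,0,-1,0,0,0],[0,0,-2.5,0,0,0],[0,0,-2.5,0,0,0]]])

```text
time: 3.68
position: [0.4498, -0.0379, 0.2884]
tool_rot: [0.934, -0.358, 0.004, -0.0]
ft_force: [1.1, -0.1, -1.0]
grip_width: 0.0614
grip_force: 15.0
```

Run:
```python
from h import *
s=get_obs();print(s['time'],s['position'],s['grip_width'],s['grip_force'])
c=shot('wrist'); cv2.imwrite('pics/w2.png',c['img'])
T=R.from_quat(s['tool_rot']); p=np.array(s['position'])
print('expected ring top centre px',proj(c,p+T.apply([0,0,.163])))
for xy in [(.5134,-.351),(.5093,-.2561),(.6083,-.3469),(.6042,-.2520)]: print(goal([*xy,.285],np.radians(-132)))
```

```text
3.675 [ 0.44977035 -0.03787382  0.28840189] 0.061429567549003646 14.999932288192213
expected ring top centre px [312.69074412 315.15212215]
[ 6.4360e+00  4.7441e+00  6.0500e-02 -1.9000e-03 -4.3000e-03 -0.0000e+00]
[ 4.7723e+00  3.0496e+00  5.6600e-02 -1.9000e-03 -4.3000e-03 -0.0000e+00]
[ 8.1305e+00  3.0803e+00  7.0900e-02 -1.9000e-03 -4.3000e-03 -0.0000e+00]
[ 6.4668e+00  1.3859e+00  6.7000e-02 -1.9000e-03 -4.3000e-03 -0.0000e+00]
```

View pics/w2.png

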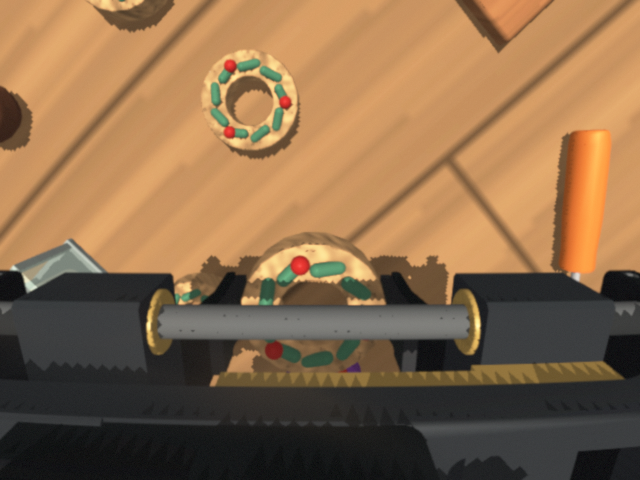

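The ring is held square at (312,312), about 1 mm off the expected centre. I carry it over the candle at (0.5134, -0.351).

Emit:
move_arm(commands=[[[6.41,4.74,0.06,0,0,0],[6.41,4.74,0.06,0,0,0],[6.41,4.74,0.06,0,0,0],[6.41,4.74,0.06,0,0,0],[6.41,4.74,0.06,0,0,0],[6.41,4.74,0.06,0,0,0],[6.41,4.74,0.5,0,0,0],[6.41,4.74,0.5,0,0,0],[6.41,4.74,0.5,0,0,0]]])

```text
time: 4.85
position: [0.5121, -0.3484, 0.2642]
tool_rot: [0.934, -0.358, -0.001, -0.001]
ft_force: [-0.4, -0.4, 0.6]
grip_width: 0.0614
grip_force: 15.0
```

Run:
```python
from h import *
s=get_obs();p=np.array(s['position']);print(s['time'],p,s['grip_width'])
A=shot('scene');B=shot('side')
a=A['img'][150:270,150:290];b=B['img'][160:280,330:470]
cv2.imwrite('pics/h1.png',np.hstack([cv2.resize(i,(400,343),interpolation=cv2.INTER_CUBIC) for i in (a,b)]))
T=R.from_quat(s['tool_rot'])
for n,c in (('scene',A),('side',B)):
    P=cloud(c);q=P[(c['range_z']>0)&(np.hypot(P[...,0]-p[0],P[...,1]-p[1])<.045)&(P[...,2]>.078)&(P[...,2]<.101)]
    l=T.inv().apply(q-p); k=abs(l[:,1])<.028
    print(n,len(q),q.min(0),q.max(0),'tool-frame x range',np.percentile(l[k][:,0],[1,99]),'y',np.percentile(l[:,1],[1,99]))
```

```text
4.85 [ 0.51209833 -0.34837686  0.26420708] 0.061399410315829205
scene 186 [ 0.49081116 -0.36514525  0.08075677] [ 0.54514344 -0.31181203  0.10098614] tool-frame x range [-0.02954536  0.02972032] y [-0.04088941 -0.00406395]
side 257 [ 0.47931003 -0.37846252  0.07934832] [ 0.55055416 -0.30877494  0.1009489 ] tool-frame x range [-0.03261897  0.02203869] y [-0.042193    0.03541859]
```

View pics/h1.png

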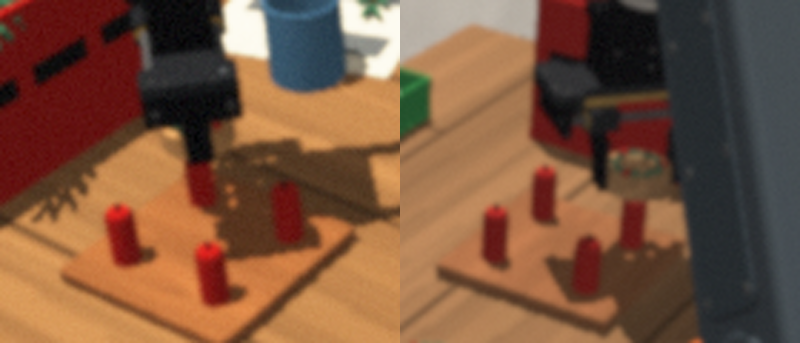

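Hover shows the ring over the back-left candle in both views (left (202,165), right (635,190)). Settle and measure.

Emit:
move_arm(commands=[[[0,0,0,0,0,0],[0,0,0,0,0,0]]])

```text
time: 5.2
position: [0.5124, -0.35, 0.2657]
tool_rot: [0.934, -0.358, 0.0, 0.0]
ft_force: [-0.6, 0.1, 0.4]
grip_width: 0.0615
grip_force: 15.0
```

Run:
```python
from h import *
s=get_obs();print(s['position']);print(goal([.5128,-.3503,.2],np.radians(-132)))
```

```text
[ 0.51244519 -0.35002212  0.26565548]
[ 9.8000e-03 -8.0000e-04  1.6414e+00  0.0000e+00 -9.0000e-04  2.0000e-04]
```

Emit:
move_arm(commands=[[[0.01,0,0.3,0,0,0],[0.01,0,0.5,0,0,0],[0.01,0,0.7,0,0,0],[0.01,0,0.9,0,0,0],[0.01,0,0.9,0,0,0]]])

```text
time: 5.82
position: [0.5124, -0.3505, 0.2282]
tool_rot: [0.934, -0.358, -0.001, -0.0]
ft_force: [0.0, -0.1, 0.1]
grip_width: 0.0613
grip_force: 15.0
```

Emit:
move_arm(commands=[[[0,0,0.2,0,0,0],[0,0,0.4,0,0,0],[0,0,0.6,0,0,0],[0,0,0.7,0,0,0],[0,0,0.7,0,0,0],[0,0,0.7,0,0,0]]])

```text
time: 6.58
position: [0.5126, -0.3504, 0.2012]
tool_rot: [0.934, -0.358, 0.0, -0.0]
ft_force: [-0.2, -0.4, -1.1]
grip_width: 0.0618
grip_force: 15.0
```

Emit:
move_arm(commands=[[[0,0,0,0,0,0],[0,0,0,0,0,0],[0,0,0,0,0,0]]], claw=-0.7)

```text
time: 6.95
position: [0.5126, -0.3505, 0.2013]
tool_rot: [0.934, -0.358, 0.0, 0.0]
ft_force: [-0.1, 0.0, 0.0]
grip_width: 0.0733
grip_force: 0.0
```

Emit:
move_arm(commands=[[[0,0,-0.6,0,0,0],[0,0,-1.6,0,0,0],[0,0,-2.6,0,0,0],[0,0,-2.6,0,0,0]]])

```text
time: 7.45
position: [0.5135, -0.3513, 0.3089]
tool_rot: [0.934, -0.358, 0.004, 0.002]
ft_force: [-0.6, 0.7, -0.6]
grip_width: 0.0737
grip_force: 0.0
```

Run:
```python
from h import *
s=get_obs();print(s['time'],s['position'],s['grip_width'])
print(goal([.5487,-.0700,.24],np.radians(-132)))
rings()
A=shot('scene');P=cloud(A);q=P[(A['range_z']>0)&(np.hypot(P[...,0]-.5134,P[...,1]+.351)<.04)&(P[...,2]>.02)&(P[...,2]<.065)]
print(np.histogram(q[:,2],bins=[.02,.03,.036,.042,.05,.06,.07]),)
r=q[q[:,2]<.042];print(r.min(0),r.max(0))
```

```text
7.45 [ 0.5135457  -0.35127339  0.30891535] 0.07366736901929015
[-4.0663e+00 -5.8142e+00  1.6874e+00  4.0000e-04 -8.2000e-03 -0.0000e+00]
blob [0.3611 0.0334] size [0.063 0.064 0.02 ]
blob [0.4015 0.148 ] size [0.051 0.05  0.03 ]
blob [0.4664 0.0652] size [0.062 0.065 0.021]
blob [ 0.5481 -0.0707] size [0.064 0.067 0.022]
blob [0.5511 0.1235] size [0.049 0.052 0.03 ]
blob [ 0.6671 -0.0698] size [0.064 0.065 0.021]
blob [0.6697 0.0688] size [0.039 0.042 0.03 ]
blob [0.7112 0.1657] size [0.078 0.069 0.03 ]
(array([ 89,  75, 173,  56,  38,  23]), array([0.02 , 0.03 , 0.036, 0.042, 0.05 , 0.06 , 0.07 ]))
[ 0.48196    -0.38135157  0.02005961] [ 0.55215829 -0.31759325  0.04187496]
```

Emit:
move_arm(commands=[[[-4.02,-5.8,0.6,0,0,0],[-4.02,-5.8,0.6,0,0,0],[-4.02,-5.8,1.0,0,0,0],[-4.02,-5.8,1.2,0,0,0],[-4.02,-5.8,1.2,0,0,0],[-4.02,-5.8,1.2,0,0,0],[-4.02,-5.8,1.2,0,0,0],[-4.02,-5.8,1.2,0,0,0],[-4.02,-5.8,2.2,0,0,0],[-4.02,-5.8,3.0,0,0,0],[-4.02,-5.8,3.0,0,0,0],[-4.02,-5.8,3.0,0,0,0]]], claw=-1)

```text
time: 9.1
position: [0.5484, -0.0716, 0.1853]
tool_rot: [0.933, -0.359, 0.0, 0.0]
ft_force: [0.3, 0.7, 1.1]
grip_width: 0.087
grip_force: 0.0
```

Emit:
move_arm(commands=[[[0,0,0,0,0,0],[0,0,0,0,0,0],[0,0,0,0,0,0],[0,0,0,0,0,0],[0,0,0,0,0,0],[0,0,0,0,0,0]]], claw=1)

```text
time: 9.85
position: [0.5484, -0.0704, 0.1854]
tool_rot: [0.934, -0.358, 0.0, 0.0]
ft_force: [-0.5, -0.4, 2.6]
grip_width: 0.0618
grip_force: 15.0
```

Emit:
move_arm(commands=[[[0,0,-1,0,0,0],[0,0,-2.5,0,0,0],[0,0,-2.5,0,0,0],[0,0,-2.5,0,0,0],[0,0,-2.5,0,0,0]]])

```text
time: 10.48
position: [0.5476, -0.0702, 0.2835]
tool_rot: [0.934, -0.358, -0.002, 0.0]
ft_force: [-0.0, 0.2, -0.0]
grip_width: 0.0619
grip_force: 15.0
```

```bash
cat >> h.py <<'E'
def offs():
    """offset of held ring from tool axis along tool x, from red berries / green needles in wrist depth"""
    s=get_obs();p=np.array(s['position']);T=R.from_quat(s['tool_rot']);c=shot('wrist');P=cloud(c);l=T.inv().apply((P-p).reshape(-1,3)).reshape(P.shape)
    H=cv2.cvtColor(c['img'],cv2.COLOR_BGR2HSV)
    m=(c['range_z']>0)&(abs(l[...,1])<.04)&(abs(l[...,0])<.045)&(l[...,2]>.145)&(l[...,2]<.19)
    g=m&(H[...,0]>60)&(H[...,0]<95)&(H[...,1]>90)
    q=l[g]; print('needles n',g.sum(),'tool x',q[:,0].min().round(4),q[:,0].max().round(4),'y',q[:,1].min().round(4),q[:,1].max().round(4),'z',np.median(q[:,2]).round(4))
    if len(q)>20:
        A=np.c_[2*q[:,:2],np.ones(len(q))];a=np.linalg.lstsq(A,(q[:,:2]**2).sum(1),rcond=None)[0];print('circle',a[:2].round(4),'r',np.sqrt(a[2]+a[0]**2+a[1]**2).round(4))
    print(s['time'],p.round(4),s['grip_width'])
E
python3 - <<'E'
from h import *
offs()
for xy in [(.5093,-.2561),(.6083,-.3469),(.6042,-.2520)]: print(goal([*xy,.285],np.radians(-132)))
E
```

```text
needles n 1647 tool x -0.0217 0.0268 y -0.0228 0.0231 z 0.1609
circle [0.003  0.0003] r 0.021
10.475 [ 0.5476 -0.0702  0.2835] 0.06186702041512682
[ 2.3952e+00  4.0958e+00 -4.0400e-02  1.4000e-03  3.4000e-03 -2.0000e-04]
[ 5.7534e+00  4.1259e+00 -5.1800e-02  1.4000e-03  3.4000e-03 -2.0000e-04]
[ 4.0893e+00  2.4317e+00 -4.8500e-02  1.4000e-03  3.4000e-03 -2.0000e-04]
```

Emit:
move_arm(commands=[[[5.7,4.13,-0.1,0,0,0],[5.7,4.13,-0.1,0,0,0],[5.7,4.13,-0.1,0,0,0],[5.7,4.13,-0.1,0,0,0],[5.7,4.13,0,0,0,0],[5.7,4.13,0,0,0,0],[5.7,4.13,0.45,0,0,0],[5.7,4.13,0.45,0,0,0],[5.7,4.13,0.45,0,0,0],[5.7,4.13,0.45,0,0,0],[5.7,4.13,0.45,0,0,0]]])

```text
time: 11.9
position: [0.6074, -0.3455, 0.2678]
tool_rot: [0.934, -0.358, 0.0, 0.0]
ft_force: [-0.3, -0.7, 0.2]
grip_width: 0.0619
grip_force: 15.0
```

Run:
```python
from h import *
offs();print(goal([.6077,-.3464,.201],np.radians(-132)))
```

```text
needles n 1632 tool x -0.0216 0.027 y -0.0228 0.0393 z 0.161
circle [0.003  0.0003] r 0.021
11.9 [ 0.6074 -0.3455  0.2678] 0.061923007646508904
[ 1.6500e-02  8.9000e-03  1.6689e+00 -1.0000e-04 -1.0000e-03  1.0000e-04]
```

Emit:
move_arm(commands=[[[0,0,0.3,0,0,0],[0,0,0.5,0,0,0],[0,0,0.7,0,0,0],[0,0,0.9,0,0,0],[0,0,0.9,0,0,0]]])

```text
time: 12.58
position: [0.6069, -0.3456, 0.2299]
tool_rot: [0.934, -0.358, -0.001, -0.0]
ft_force: [-0.5, -0.3, -0.2]
grip_width: 0.0616
grip_force: 15.0
```

Emit:
move_arm(commands=[[[0,0,0.2,0,0,0],[0,0,0.4,0,0,0],[0,0,0.6,0,0,0],[0,0,0.76,0,0,0],[0,0,0.76,0,0,0],[0,0,0.76,0,0,0]]])

```text
time: 13.32
position: [0.6072, -0.3458, 0.2006]
tool_rot: [0.934, -0.358, -0.0, -0.0]
ft_force: [0.4, -0.7, -0.6]
grip_width: 0.0619
grip_force: 15.0
```

Emit:
move_arm(commands=[[[0,0,0,0,0,0],[0,0,0,0,0,0],[0,0,0,0,0,0]]], claw=-0.7)

```text
time: 13.7
position: [0.6072, -0.3458, 0.2009]
tool_rot: [0.934, -0.358, 0.0, 0.0]
ft_force: [0.9, 0.5, 0.3]
grip_width: 0.0733
grip_force: 0.0
```

Emit:
move_arm(commands=[[[0,0,-0.6,0,0,0],[0,0,-1.6,0,0,0],[0,0,-2.6,0,0,0],[0,0,-2.6,0,0,0],[0,0,-2.6,0,0,0]]])

```text
time: 14.32
position: [0.6069, -0.3455, 0.3044]
tool_rot: [0.934, -0.358, -0.001, -0.0]
ft_force: [0.4, 0.4, -0.5]
grip_width: 0.074
grip_force: 0.0
```

Run:
```python
from h import *
rings();print(get_obs()['position'])
A=shot('scene');P=cloud(A)
for x,y in [(.5134,-.351),(.6083,-.3469)]:
    q=P[(A['range_z']>0)&(np.hypot(P[...,0]-x,P[...,1]-y)<.04)&(P[...,2]>.02)&(P[...,2]<.065)]
    print(np.histogram(q[:,2],bins=[.02,.03,.036,.042,.05,.06,.07])[0])
```

```text
blob [0.3605 0.0338] size [0.064 0.064 0.021]
blob [0.4024 0.1492] size [0.048 0.049 0.03 ]
blob [0.4658 0.0649] size [0.062 0.064 0.021]
blob [0.5503 0.1252] size [0.052 0.049 0.03 ]
blob [ 0.6658 -0.0688] size [0.064 0.065 0.022]
blob [0.6696 0.0685] size [0.04  0.039 0.029]
blob [0.7115 0.1656] size [0.077 0.069 0.029]
[ 0.60665381 -0.34535038  0.303005  ]
[ 86  67 180  58  28  29]
[103  87 204  59  38  32]
```

Emit:
move_arm(commands=[[[-3.49,-6.13,0.3,0,0,0],[-3.49,-6.13,0.3,0,0,0],[-3.49,-6.13,0.6,0,0,0],[-3.49,-6.13,0.8,0,0,0],[-3.49,-6.13,1.2,0,0,0],[-3.49,-6.13,1.2,0,0,0],[-3.49,-6.13,1.2,0,0,0],[-3.49,-6.13,1.2,0,0,0],[-3.49,-6.13,2.2,0,0,0],[-3.49,-6.13,2.98,0,0,0],[-3.49,-6.13,2.98,0,0,0],[-3.49,-6.13,2.98,0,0,0]]], claw=-1)

```text
time: 15.98
position: [0.6677, -0.0714, 0.1862]
tool_rot: [0.933, -0.359, 0.0, -0.0]
ft_force: [-1.4, 1.1, -0.5]
grip_width: 0.0868
grip_force: 0.0
```

Emit:
move_arm(commands=[[[0,0,0,0,0,0],[0,0,0,0,0,0],[0,0,0,0,0,0],[0,0,0,0,0,0],[0,0,0,0,0,0],[0,0,0,0,0,0]]], claw=1)

```text
time: 16.73
position: [0.6676, -0.0701, 0.1858]
tool_rot: [0.934, -0.358, 0.0, -0.0]
ft_force: [-1.7, 0.7, 2.5]
grip_width: 0.0612
grip_force: 15.0
```

Emit:
move_arm(commands=[[[0,0,-1,0,0,0],[0,0,-2.5,0,0,0],[0,0,-2.5,0,0,0],[0,0,-2.5,0,0,0],[0,0,-2.5,0,0,0]]])

```text
time: 17.35
position: [0.6668, -0.0699, 0.2835]
tool_rot: [0.934, -0.358, -0.002, 0.0]
ft_force: [0.2, 0.4, -1.0]
grip_width: 0.0614
grip_force: 15.0
```

Run:
```python
from h import *
offs()
for xy in [(.5093,-.2561),(.6042,-.2520)]: print(goal([*xy,.285],np.radians(-132)))
```

```text
needles n 1514 tool x -0.0242 0.0232 y -0.0373 0.0217 z 0.1613
circle [ 0.0003 -0.0002] r 0.0209
17.35 [ 0.6668 -0.0699  0.2835] 0.06135500279950282
[ 1.8670e-01  6.0937e+00 -2.8100e-02  1.8000e-03  3.6000e-03 -2.0000e-04]
[ 1.8809e+00  4.4297e+00 -3.7200e-02  1.8000e-03  3.6000e-03 -2.0000e-04]
```

Emit:
move_arm(commands=[[[0.17,6.1,-0.1,0,0,0],[0.17,6.1,-0.1,0,0,0],[0.17,6.1,-0.1,0,0,0],[0.17,6.1,-0.1,0,0,0],[0.17,6.1,0,0,0,0],[0.17,6.1,0.45,0,0,0],[0.17,6.1,0.45,0,0,0],[0.17,6.1,0.45,0,0,0],[0.17,6.1,0.45,0,0,0],[0.17,6.1,0.45,0,0,0]]])

```text
time: 18.65
position: [0.5097, -0.2558, 0.268]
tool_rot: [0.934, -0.358, 0.0, 0.0]
ft_force: [-0.1, 0.4, -0.3]
grip_width: 0.0615
grip_force: 15.0
```

Run:
```python
from h import *
offs();print(goal([.5093,-.2561,.201],np.radians(-132)))
```

```text
needles n 1519 tool x -0.0244 0.0233 y -0.0378 0.0213 z 0.1613
circle [ 0.0003 -0.0001] r 0.0209
18.65 [ 0.5097 -0.2558  0.268 ] 0.061478771272277584
[-2.4000e-03  9.5000e-03  1.6735e+00 -1.0000e-04 -8.0000e-04  2.0000e-04]
```

Emit:
move_arm(commands=[[[0,0.01,0.3,0,0,0],[0,0.01,0.5,0,0,0],[0,0.01,0.7,0,0,0],[0,0.01,0.9,0,0,0],[0,0.01,0.9,0,0,0]]])

```text
time: 19.32
position: [0.509, -0.2563, 0.2307]
tool_rot: [0.934, -0.358, -0.001, -0.0]
ft_force: [0.1, 0.5, -0.7]
grip_width: 0.0611
grip_force: 15.0
```

Emit:
move_arm(commands=[[[0,0,0.2,0,0,0],[0,0,0.4,0,0,0],[0,0,0.6,0,0,0],[0,0,0.76,0,0,0],[0,0,0.76,0,0,0],[0,0,0.76,0,0,0]]])

```text
time: 20.08
position: [0.5091, -0.2563, 0.201]
tool_rot: [0.934, -0.358, -0.0, -0.0]
ft_force: [0.0, 0.2, -0.2]
grip_width: 0.0614
grip_force: 15.0
```

Emit:
move_arm(commands=[[[0,0,0,0,0,0],[0,0,0,0,0,0],[0,0,0,0,0,0]]], claw=-0.7)

```text
time: 20.45
position: [0.5091, -0.2563, 0.2013]
tool_rot: [0.934, -0.358, 0.0, 0.0]
ft_force: [-0.5, -1.0, -0.6]
grip_width: 0.0732
grip_force: 0.0
```

Emit:
move_arm(commands=[[[0,0,-0.6,0,0,0],[0,0,-1.6,0,0,0],[0,0,-2.6,0,0,0],[0,0,-2.6,0,0,0],[0,0,-2.6,0,0,0]]])

```text
time: 21.08
position: [0.5087, -0.256, 0.3048]
tool_rot: [0.934, -0.358, -0.0, -0.0]
ft_force: [0.0, -0.2, 0.2]
grip_width: 0.074
grip_force: 0.0
```

Run:
```python
from h import *
rings();print(get_obs()['position'])
A=shot('scene');P=cloud(A)
for x,y in [(.5134,-.351),(.6083,-.3469),(.5093,-.2561)]:
    q=P[(A['range_z']>0)&(np.hypot(P[...,0]-x,P[...,1]-y)<.04)&(P[...,2]>.02)&(P[...,2]<.065)]
    print(np.histogram(q[:,2],bins=[.02,.03,.036,.042,.05,.06,.07])[0])
print(goal([.4665,.0648,.25],np.radians(-90)))
```

```text
blob [ 0.3432 -0.1815] size [0.045 0.037 0.02 ]
blob [0.3604 0.0345] size [0.063 0.063 0.021]
blob [0.402  0.1483] size [0.052 0.051 0.03 ]
blob [0.4671 0.0641] size [0.062 0.065 0.022]
blob [0.5505 0.124 ] size [0.05  0.051 0.03 ]
blob [0.6699 0.0691] size [0.04  0.04  0.029]
blob [0.7115 0.1654] size [0.077 0.069 0.03 ]
[ 0.50856774 -0.25592634  0.30381466]
[ 89  73 179  56  33  21]
[ 97  77 198  75  33  34]
[ 89  76 191  62  33  24]
[-6.1454e+00 -5.2542e+00  1.3608e+00 -1.0000e-03  3.1000e-03 -7.3320e-01]
```

Emit:
move_arm(commands=[[[-6.14,-5.26,0.3,0,0,-0.733],[-6.14,-5.26,0.3,0,0,-0.733],[-6.14,-5.26,0.3,0,0,-0.733],[-6.14,-5.26,0.6,0,0,-0.733],[-6.14,-5.26,0.8,0,0,-0.733],[-6.14,-5.26,1.2,0,0,-0.733],[-6.14,-5.26,1.2,0,0,-0.733],[-6.14,-5.26,1.2,0,0,-0.733],[-6.14,-5.26,2.2,0,0,-0.733],[-6.14,-5.26,2.98,0,0,-0.733],[-6.14,-5.26,2.98,0,0,-0.733],[-6.14,-5.26,2.98,0,0,-0.733]]], claw=-1)

```text
time: 22.72
position: [0.4679, 0.0636, 0.1868]
tool_rot: [1.0, -0.001, 0.001, 0.0]
ft_force: [-0.3, -0.3, 0.3]
grip_width: 0.0873
grip_force: 0.0
```

Emit:
move_arm(commands=[[[0,0,0,0,0,0],[0,0,0,0,0,0],[0,0,0,0,0,0],[0,0,0,0,0,0],[0,0,0,0,0,0],[0,0,0,0,0,0]]], claw=1)

```text
time: 23.48
position: [0.4675, 0.0644, 0.1864]
tool_rot: [1.0, 0.0, 0.0, 0.0]
ft_force: [-0.3, 0.6, 5.7]
grip_width: 0.0624
grip_force: 15.0
```

Emit:
move_arm(commands=[[[0,0,-1,0,0,0],[0,0,-2.5,0,0,0],[0,0,-2.5,0,0,0],[0,0,-2.5,0,0,0],[0,0,-2.5,0,0,0]]])

```text
time: 24.1
position: [0.4668, 0.0644, 0.2846]
tool_rot: [1.0, -0.0, -0.002, -0.0]
ft_force: [-0.5, -0.0, -0.6]
grip_width: 0.0625
grip_force: 15.0
```

Run:
```python
from h import *
offs()
print(goal([.6042,-.2520,.285],np.radians(-132)))
```

```text
needles n 1549 tool x -0.0236 0.0244 y -0.0398 0.0384 z 0.1619
circle [0.0007 0.0007] r 0.021
24.1 [0.4668 0.0644 0.2846] 0.06252834412343664
[ 3.4360e+00  7.9092e+00 -2.6400e-02  9.0000e-04  3.5000e-03  7.3270e-01]
```

Emit:
move_arm(commands=[[[3.41,7.91,-0.1,0,0,0.733],[3.41,7.91,-0.1,0,0,0.733],[3.41,7.91,-0.1,0,0,0.733],[3.41,7.91,-0.1,0,0,0.733],[3.41,7.91,0,0,0,0.733],[3.41,7.91,0,0,0,0.733],[3.41,7.91,0,0,0,0.733],[3.41,7.91,0.46,0,0,0.733],[3.41,7.91,0.46,0,0,0.733],[3.41,7.91,0.46,0,0,0.733],[3.41,7.91,0.46,0,0,0.733]]])

```text
time: 25.52
position: [0.6039, -0.2514, 0.2679]
tool_rot: [0.934, -0.358, 0.0, 0.0]
ft_force: [-0.4, 0.1, -0.2]
grip_width: 0.0623
grip_force: 15.0
```

Run:
```python
from h import *
offs();print(goal([.6039,-.2518,.201],np.radians(-132)))
```

```text
needles n 1572 tool x -0.0239 0.0249 y -0.0386 0.0376 z 0.162
circle [0.0009 0.0003] r 0.021
25.525 [ 0.6039 -0.2514  0.2679] 0.0622540192056398
[ 1.8000e-03  4.9000e-03  1.6774e+00 -2.0000e-04 -9.0000e-04  6.0000e-04]
```

Emit:
move_arm(commands=[[[0,0,0.3,0,0,0],[0,0,0.5,0,0,0],[0,0,0.7,0,0,0],[0,0,0.9,0,0,0],[0,0,0.9,0,0,0]]])

```text
time: 26.2
position: [0.6035, -0.252, 0.2305]
tool_rot: [0.934, -0.358, -0.001, -0.0]
ft_force: [-1.1, 0.1, -1.5]
grip_width: 0.0624
grip_force: 15.0
```

Emit:
move_arm(commands=[[[0,0,0.2,0,0,0],[0,0,0.4,0,0,0],[0,0,0.6,0,0,0],[0,0,0.75,0,0,0],[0,0,0.75,0,0,0],[0,0,0.75,0,0,0]]])

```text
time: 26.95
position: [0.6037, -0.252, 0.2014]
tool_rot: [0.934, -0.358, 0.0, -0.0]
ft_force: [-0.2, 0.3, -0.1]
grip_width: 0.0623
grip_force: 15.0
```

Emit:
move_arm(commands=[[[0,0,0,0,0,0],[0,0,0,0,0,0],[0,0,0,0,0,0]]], claw=-0.7)

```text
time: 27.32
position: [0.6038, -0.2521, 0.2016]
tool_rot: [0.934, -0.358, 0.0, 0.0]
ft_force: [0.1, -0.6, 0.3]
grip_width: 0.0729
grip_force: 0.0
```

Emit:
move_arm(commands=[[[0,0,-0.6,0,0,0],[0,0,-1.6,0,0,0],[0,0,-3.6,0,0,0],[0,0,-4.6,0,0,0],[0,0,-4.6,0,0,0]]])

```text
time: 27.95
position: [0.6051, -0.2527, 0.3921]
tool_rot: [0.934, -0.358, 0.007, 0.001]
ft_force: [-0.5, -0.1, -0.2]
grip_width: 0.0742
grip_force: 0.0
```

Run:
```python
from h import *
A=shot('scene');B=shot('side')
a=A['img'][170:290,150:290];b=B['img'][180:300,330:470]
cv2.imwrite('pics/b1.png',np.hstack([cv2.resize(i,(400,343),interpolation=cv2.INTER_CUBIC) for i in (a,b)]))
print(get_obs()['position'],get_obs()['time'])
# hanger & stand refined with both cams, several averaged
Ps=[cloud(c)[c['range_z']>0] for c in (A,B,shot('scene'),shot('side'))]
for j,P in enumerate(Ps+[np.concatenate(Ps)]):
    q=P[(P[:,2]>.119)&(P[:,2]<.14)&(P[:,0]>.37)&(P[:,0]<.46)&(P[:,1]>.24)&(P[:,1]<.33)]
    print(j,'topbar',len(q),q.mean(0).round(4),cv2.minAreaRect(q[:,:2].astype(np.float32)),q[:,2].max().round(4))
    q=P[(P[:,2]>.29)&(P[:,2]<.33)&(P[:,0]>.57)&(P[:,0]<.70)&(P[:,1]>.1)&(P[:,1]<.3)]
    f=q[(q[:,0]>.6)&(q[:,0]<.66)]; print('  bar fit',np.polyfit(f[:,0]-.622,f[:,1],1).round(4),'z',np.percentile(f[:,2],[2,50,98]).round(4),'xmin',q[:,0].min().round(4), 'tip zmax',q[q[:,0]<.59][:,2].max().round(4),q[q[:,2]>.308].mean(0).round(4))
```

```text
[ 0.60347888 -0.25185707  0.38620155] 28.05
0 topbar 153 [0.4143 0.2842 0.1252] ((0.413013756275177, 0.2834515869617462), (0.044194627553224564, 0.015225756913423538), 87.37995910644531) 0.1297
  bar fit [-0.0505  0.1977] z [0.299  0.3038 0.3062] xmin 0.5777 tip zmax 0.3172 [0.5824 0.1992 0.3126]
1 topbar 177 [0.4129 0.2873 0.1245] ((0.4138767719268799, 0.28587606549263), (0.044439028948545456, 0.011903692968189716), 84.80660247802734) 0.1296
  bar fit [-0.0497  0.1995] z [0.2978 0.3022 0.3051] xmin 0.578 tip zmax 0.3159 [0.581  0.2011 0.3125]
2 topbar 149 [0.4144 0.284  0.1254] ((0.41242527961730957, 0.2827832102775574), (0.04476192593574524, 0.014411482028663158), 84.03784942626953) 0.1299
  bar fit [-0.0542  0.1978] z [0.2997 0.3038 0.3064] xmin 0.5764 tip zmax 0.317 [0.5823 0.1991 0.3127]
3 topbar 168 [0.4131 0.2867 0.1246] ((0.41392579674720764, 0.2860592305660248), (0.04575785994529724, 0.012021807953715324), 85.39639282226562) 0.1282
  bar fit [-0.0541  0.1996] z [0.2974 0.3026 0.305 ] xmin 0.5773 tip zmax 0.3156 [0.5811 0.2013 0.3125]
4 topbar 647 [0.4136 0.2857 0.1249] ((0.41298699378967285, 0.28470858931541443), (0.048653554171323776, 0.015814000740647316), 86.1893539428711) 0.1299
  bar fit [-0.0532  0.1985] z [0.298  0.3032 0.3061] xmin 0.5764 tip zmax 0.3172 [0.5819 0.1999 0.3126]
```

View pics/b1.png

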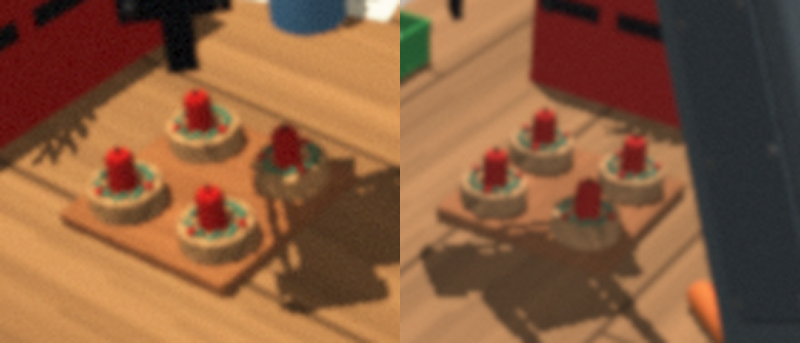

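All four rings sit flat on the board: left view (205,130), (290,165), (127,185), (217,228). Right view agrees. Next is the hanger.

Emit:
move_arm(commands=[[[-12.53,-6.79,1.0,0,0,-0.667],[-12.53,-6.79,1.0,0,0,-0.667],[-12.53,-6.79,1.0,0,0,-0.667],[-12.53,-6.79,1.0,0,0,-0.667],[-12.53,-6.79,1.0,0,0,-0.667],[-12.53,-6.79,1.0,0,0,-0.667],[-12.53,-6.79,1.0,0,0,-0.667],[-12.53,-6.79,1.0,0,0,-0.667],[-12.53,-6.79,1.0,0,0,-0.667],[-12.53,-6.79,1.4,0,0,-0.667],[-12.53,-6.79,1.4,0,0,-0.667],[-12.53,-6.79,1.4,0,0,-0.667]]])

```text
time: 29.65
position: [0.4133, 0.2846, 0.3289]
tool_rot: [0.999, -0.033, -0.001, 0.0]
ft_force: [-0.0, -0.6, 1.1]
grip_width: 0.0741
grip_force: 0.0
```

Run:
```python
from h import *
s=get_obs();print(s['time'],s['position'],s['q'])
c=shot('wrist');cv2.imwrite('pics/w3.png',c['img'])
P=cloud(c);ok=(c['range_z']>0)&(P[...,2]>.11)&(P[...,2]<.135)&(np.hypot(P[...,0]-.413,P[...,1]-.285)<.04)
q=P[ok];print(len(q),cv2.minAreaRect(q[:,:2].astype(np.float32)),q.mean(0),q[:,2].max())
print(proj(c,[.413,.2848,.126]))
print(goal([.413,.2848,.274],np.radians(-93.8)))
```

```text
29.65 [0.41329085 0.28459454 0.32888539] [ 3.80043626e-01  4.78016717e-01  1.81315067e+00 -2.85579061e-04
  8.52329300e-01  2.01794424e+00]
2051 ((0.41323143243789673, 0.2845427691936493), (0.0437680222094059, 0.011007397435605526), 85.095703125) [0.41443309 0.28436701 0.12351147] 0.12705469701916003
[311.08390397 279.92660239]
[-1.4600e-02 -9.7000e-03  1.3827e+00  5.0000e-04  7.0000e-04 -1.3000e-03]
```

View pics/w3.png

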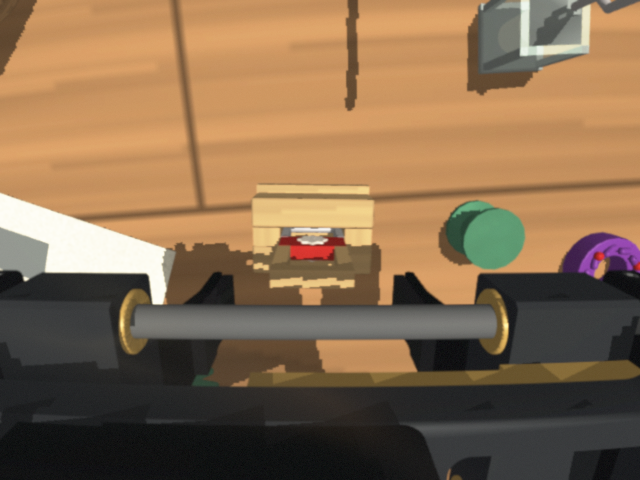

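Wrist view: the hanger top bar is at (311,278), centred between the fingers and square to them. Rack, spool and lantern are clear of the fingers.

Emit:
move_arm(commands=[[[0,0,0.7,0,0,0.01],[0,0,1.37,0,0,0.01],[0,0,1.37,0,0,0.01],[0,0,1.37,0,0,0.01]]])

```text
time: 30.2
position: [0.4139, 0.2848, 0.2756]
tool_rot: [0.999, -0.039, 0.001, -0.0]
ft_force: [-0.0, 0.6, 0.2]
grip_width: 0.0741
grip_force: 0.0
```

Emit:
move_arm(commands=[[[0,0,0,0,0,0],[0,0,0,0,0,0],[0,0,0,0,0,0],[0,0,0,0,0,0],[0,0,0,0,0,0],[0,0,0,0,0,0]]], claw=1, squeeze=20)

```text
time: 30.95
position: [0.4132, 0.2853, 0.2749]
tool_rot: [0.999, -0.038, 0.0, -0.0]
ft_force: [-0.2, -0.8, 3.0]
grip_width: 0.0436
grip_force: 20.0
```

Emit:
move_arm(commands=[[[0,0,-0.5,0,0,0],[0,0,-1.2,0,0,0],[0,0,-2.5,0,0,0],[0,0,-4,0,0,0],[0,0,-5.2,0,0,0],[0,0,-5.2,0,0,0],[0,0,-5.2,0,0,0]]])

```text
time: 31.82
position: [0.4125, 0.2849, 0.4817]
tool_rot: [0.999, -0.038, -0.001, 0.0]
ft_force: [0.2, -0.8, -0.5]
grip_width: 0.0439
grip_force: 20.0
```

Run:
```python
from h import *
s=get_obs();p=np.array(s['position']);T=R.from_quat(s['tool_rot']);print(s['time'],p,s['grip_width'],s['q'],T.as_matrix().round(3))
for n in ['scene','side','wrist']:
    c=shot(n);P=cloud(c);l=T.inv().apply((P-p).reshape(-1,3)).reshape(P.shape)
    m=(c['range_z']>0)&(abs(l[...,0])<.03)&(abs(l[...,1])<.021)&(l[...,2]>.14)&(l[...,2]<.275);q=l[m]
    if len(q)>10: print(n,len(q),'x',np.percentile(q[:,0],[1,50,99]).round(4),'z',np.percentile(q[:,2],[1,99]).round(4),'tilt dx/dz',np.polyfit(q[:,2],q[:,0],1)[0].round(3),'yaw dx/dy',np.polyfit(q[:,1],q[:,0],1)[0].round(3))
```

```text
31.825 [0.41246603 0.28492594 0.48171472] 0.04385602842561435 [ 3.81251935e-01  2.69217064e-01  1.63509824e+00 -2.90864707e-05
  1.23963358e+00  2.02824406e+00] [[ 0.997 -0.076 -0.002]
 [-0.076 -0.997 -0.001]
 [-0.002  0.001 -1.   ]]
scene 862 x [-0.0061  0.0035  0.0078] z [0.1475 0.262 ] tilt dx/dz -0.004 yaw dx/dy -0.013
side 935 x [-0.0063 -0.0033  0.0063] z [0.1484 0.2632] tilt dx/dz 0.005 yaw dx/dy 0.026
wrist 4328 x [-0.0052  0.0044  0.0069] z [0.1504 0.263 ] tilt dx/dz -0.0 yaw dx/dy -0.025
```

Emit:
move_arm(commands=[[[1.0,0.6,-0.05,0,0,0],[2.0,1.2,-0.05,0,0,0],[2.94,1.82,-0.05,0,0,0],[2.94,1.82,-0.05,0,0,0],[2.94,1.82,-0.05,0,0,0],[2.94,1.82,-0.05,0,0,0]]])

```text
time: 32.72
position: [0.5239, 0.2043, 0.4841]
tool_rot: [0.999, -0.038, -0.001, 0.0]
ft_force: [-0.1, 0.2, -0.9]
grip_width: 0.0437
grip_force: 20.0
```

Run:
```python
from h import *
s=get_obs();p=np.array(s['position']);print(s['time'],p,s['grip_width'])
A=shot('scene');B=shot('side');W=shot('wrist')
a=A['img'][140:280,350:490];b=B['img'][150:290,150:290]
cv2.imwrite('pics/h2.png',np.hstack([cv2.resize(i,(400,400),interpolation=cv2.INTER_CUBIC) for i in (a,b)]))
for n,c in (('scene',A),('side',B)):
    print(n,'eye px',proj(c,p+[0,0,-.1759]),'tip px',proj(c,[.577,.2009,.316]))
    P=cloud(c);q=P[(c['range_z']>0)&(P[...,0]>.56)&(P[...,0]<.68)&(abs(P[...,1]-.2)<.02)&(P[...,2]>.29)&(P[...,2]<.33)];print(len(q),'y@.6',np.median(q[abs(q[:,0]-.6)<.01],0),q[:,0].min())
    h=P[(c['range_z']>0)&(abs(P[...,0]-p[0])<.02)&(abs(P[...,1]-p[1])<.04)&(P[...,2]>.21)&(P[...,2]<.29)]; print(' hanger',h.mean(0).round(4),h.min(0).round(4),h.max(0).round(4))
print(goal([.622,.1985,.485],np.radians(-94.4)))
```

```text
32.725 [0.52389693 0.20429958 0.48409796] 0.04367498166986653
scene eye px [438.91198003 194.84782651] tip px [423.04917817 205.71419548]
282 y@.6 [0.5986889  0.19909293 0.30405525] 0.5772234494859761
 hanger [0.5256 0.2048 0.2616] [0.5141 0.1805 0.2206] [0.5321 0.2263 0.29  ]
side eye px [267.19998747 228.84295762] tip px [245.58356789 215.47409093]
136 y@.6 [0.59865352 0.2016398  0.30138165] 0.5754000367212958
 hanger [0.5223 0.2073 0.2599] [0.5157 0.1816 0.2201] [0.534  0.2286 0.2899]
[ 2.4521e+00 -3.7500e-02 -5.4000e-03 -0.0000e+00  3.0000e-04  1.9000e-03]
```

View pics/h2.png

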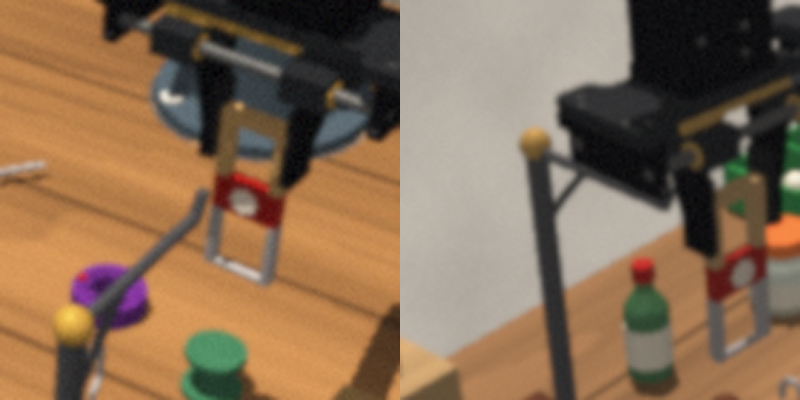

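Both views show the hanger upright in the gripper (left (245,190), right (742,265)). The hook tip is ahead of the eye at left (203,195). Brace and post lie beyond the seat. Insert along the bar.

Emit:
move_arm(commands=[[[0.4,0,0,0,0,0],[0.8,0,0,0,0,0],[1.2,-0.01,0,0,0,0],[1.6,-0.02,0,0,0,0],[2.0,-0.03,0,0,0,0],[2.4,-0.04,0,0,0,0],[2.4,-0.04,0,0,0,0],[2.4,-0.04,0,0,0,0]]])

```text
time: 33.88
position: [0.6207, 0.1978, 0.4843]
tool_rot: [0.999, -0.038, -0.001, 0.0]
ft_force: [0.2, -0.3, -0.5]
grip_width: 0.0436
grip_force: 20.0
```

Emit:
move_arm(commands=[[[0,0,0.15,0,0,0],[0,0,0.3,0,0,0],[0,0,0.4,0,0,0],[0,0,0.5,0,0,0],[0,0,0.5,0,0,0],[0,0,0.5,0,0,0]]])

```text
time: 34.62
position: [0.6207, 0.198, 0.4649]
tool_rot: [0.999, -0.038, 0.0, -0.0]
ft_force: [0.1, 0.0, -0.5]
grip_width: 0.0436
grip_force: 20.0
```

Emit:
move_arm(commands=[[[0,0,0.04,0,0,0],[0,0,0.07,0,0,0],[0,0,0.09,0,0,0],[0,0,0.09,0,0,0]]])

```text
time: 35.12
position: [0.6207, 0.1979, 0.4611]
tool_rot: [0.999, -0.038, -0.0, -0.0]
ft_force: [0.1, 0.3, -1.0]
grip_width: 0.0437
grip_force: 20.0
```

Nearly seated; no contact yet. Small final step, then release.

Emit:
move_arm(commands=[[[0,0,0.03,0,0,0],[0,0,0.04,0,0,0],[0,0,0.04,0,0,0]]])

```text
time: 35.5
position: [0.6206, 0.1979, 0.4608]
tool_rot: [0.999, -0.038, 0.001, -0.0]
ft_force: [-1.9, -0.3, 5.0]
grip_width: 0.0436
grip_force: 20.0
```

Emit:
move_arm(commands=[[[0,0,0,0,0,0],[0,0,0,0,0,0],[0,0,0,0,0,0],[0,0,0,0,0,0]]], claw=-0.7)

```text
time: 36.0
position: [0.6207, 0.1979, 0.4592]
tool_rot: [0.999, -0.038, -0.0, 0.0]
ft_force: [-0.4, -0.2, 0.4]
grip_width: 0.0716
grip_force: 0.0
```

Emit:
move_arm(commands=[[[0,0,-0.3,0,0,0],[0,0,-0.8,0,0,0],[0,0,-1.5,0,0,0],[0,0,-2,0,0,0],[0,0,-2,0,0,0]]])

```text
time: 36.62
position: [0.6208, 0.198, 0.5425]
tool_rot: [0.999, -0.038, 0.003, -0.001]
ft_force: [-0.6, 0.5, -0.8]
grip_width: 0.0737
grip_force: 0.0
```

```bash
cat >> h.py <<'E'
def hanger():
    for n in ['scene','side']:
        c=shot(n);P=cloud(c);H=cv2.cvtColor(c['img'],cv2.COLOR_BGR2HSV)
        ok=(c['range_z']>0)&(abs(P[...,0]-.622)<.025)&(abs(P[...,1]-.2)<.04)&(P[...,2]>.18)&(P[...,2]<.33)
        q=P[ok]; lo=q[q[:,2]<q[:,2].min()+.012]; up=q[q[:,2]>q[:,2].max()-.01]; r=cv2.minAreaRect(q[:,:2].astype(np.float32))
        print(n,len(q),'z',q[:,2].min().round(4),q[:,2].max().round(4),'bottom',((lo.min(0)+lo.max(0))/2).round(4),lo.mean(0).round(4),'top',((up.min(0)+up.max(0))/2).round(4),'rect',np.round(r[0],4),np.round(r[1],4),round(r[2],1))
E
python3 - <<'E'
from h import *
s=get_obs();print(s['time'],s['position'],s['q'])
hanger()
A=shot('scene');B=shot('side')
a=A['img'][170:330,320:480];b=B['img'][180:350,150:320]
cv2.imwrite('pics/h3.png',np.hstack([cv2.resize(i,(400,400),interpolation=cv2.INTER_CUBIC) for i in (a,b)]))
E
```

```text
36.625 [0.62079924 0.19801981 0.54254342] [1.37581424e-01 4.52617040e-01 1.17767398e+00 6.01327149e-05
 1.50542850e+00 1.78447093e+00]
scene 1118 z 0.1978 0.3149 bottom [0.6194 0.1953 0.2037] [0.6207 0.1955 0.2027] top [0.624  0.1974 0.3099] rect [0.6214 0.1976] [0.0388 0.0397] 39.4
side 927 z 0.1958 0.3144 bottom [0.6209 0.1962 0.2017] [0.6205 0.197  0.202 ] top [0.625  0.1992 0.3094] rect [0.6207 0.1983] [0.0415 0.039 ] 45.9
```

View pics/h3.png

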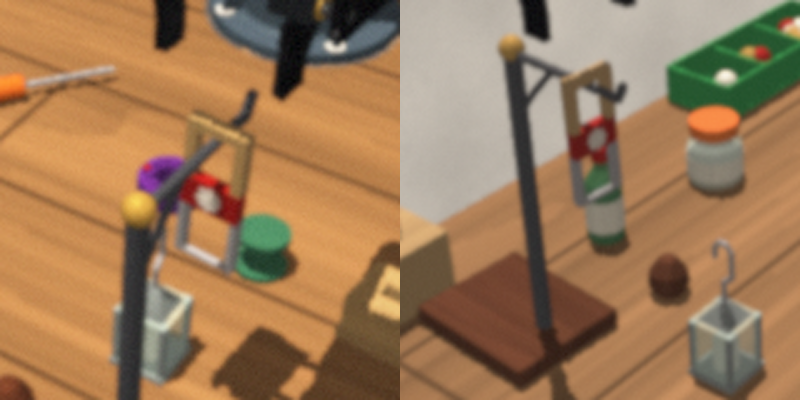

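The hanger hangs from the hook arm through its eye in both views (left (215,150), right (595,110)). The lantern stands at left (152,330) and right (727,340). Now I check arm reach for a tilted grasp on the lantern.

Run:
```python
from h import *
from scipy.optimize import least_squares
D=np.array([[.527,1.433,.625,.404],[.55828,1.99189,.44913,.26088],[.47802,1.81315,.50180,.32889],[.26922,1.6351,.50131,.48171],[.45262,1.17767,.65162,.54254]])
def f(v):
    r0,h,L1,L2,a=v; q2=D[:,0];s=D[:,0]+D[:,1]
    return np.r_[r0+L1*np.sin(q2)+L2*np.sin(s+a)-D[:,2],h+L1*np.cos(q2)+L2*np.cos(s+a)-D[:,3]]
best=min((least_squares(f,[0,.2,.4,.4,a]) for a in (-.3,0,.3)),key=lambda r:r.cost);print(best.x,best.cost)
s=get_obs();print(s['position'])
# lantern measures
for n in ['scene','side']:
    c=shot(n);P=cloud(c);q=P[(c['range_z']>0)&(abs(P[...,0]-.55)<.05)&(abs(P[...,1]-.124)<.05)&(P[...,2]>.012)&(P[...,2]<.15)]
    g=q[q[:,2]<.064];h=q[q[:,2]>.095];st=q[(q[:,2]>.095)&(q[:,2]<.115)];tp=q[q[:,2]>.132]
    print(n,'body',cv2.minAreaRect(g[:,:2].astype(np.float32)),'hook',len(h),cv2.minAreaRect(h[:,:2].astype(np.float32)),'stem',st.mean(0).round(4),len(st),'top',tp.mean(0).round(4),'zmax',q[:,2].max())
    e=g[g[:,2]>.055];print('   upper edge',cv2.minAreaRect(e[:,:2].astype(np.float32)))
    l=h[:,:2]-h[:,:2].mean(0);u,ss,vt=np.linalg.svd(l);print('   hook dir deg',np.degrees(np.arctan2(vt[0,1],vt[0,0])))
```

```text
[0.01410506 0.15088582 0.58312374 0.40471117 0.27603964] 1.5065044930738757e-06
[0.62044657 0.19785683 0.53833204]
scene body ((0.5498029589653015, 0.12306720018386841), (0.05005871504545212, 0.04869716614484787), 0.23239995539188385) hook 48 ((0.5484074950218201, 0.12364945560693741), (0.02024451456964016, 0.0054484400898218155), 8.998422622680664) stem [0.5457 0.1232 0.1058] 29 top [0.5445 0.1247 0.1371] zmax 0.1413423628891164
   upper edge ((0.5494292378425598, 0.12407495081424713), (0.04619597643613815, 0.049858104437589645), 89.0642318725586)
   hook dir deg -173.41876053408544
side body ((0.5511465072631836, 0.12431803345680237), (0.04969583824276924, 0.05187250301241875), 1.4734487533569336) hook 71 ((0.5512795448303223, 0.12439967691898346), (0.022935492917895317, 0.0061591132543981075), 0.11678474396467209) stem [0.5458 0.1252 0.1052] 18 top [0.5504 0.1246 0.1376] zmax 0.14260570692563013
   upper edge ((0.5518088340759277, 0.1237143725156784), (0.048402879387140274, 0.049622420221567154), 1.473448634147644)
   hook dir deg 178.35338942350086
```

Emit:
move_arm(commands=[[[-1.5,1.8,0,0,0,0],[-3.0,3.6,0,0,0,0],[-4.5,5.4,1.0,0,0,0],[-5.07,6.1,2.5,0,0,0],[-5.07,6.1,4.0,0,0,0],[-5.07,6.1,5.5,0,0,0],[-5.07,6.1,7.2,0,0,0],[-5.07,6.1,7.2,0,0,0],[-5.07,6.1,7.2,0,0,0]]])

```text
time: 38.05
position: [0.3983, -0.0299, 0.2477]
tool_rot: [0.999, -0.039, -0.006, -0.002]
ft_force: [0.4, 0.5, 0.5]
grip_width: 0.0735
grip_force: 0.0
```

Run:
```python
from h import *
s=get_obs();q=np.array(s['q']);p=np.array(s['position']);print(s['time'],p,q.round(3),'s',q[1]+q[2])
S=q[1]+q[2];f=np.array([np.sin(S),0,-np.cos(S)]);print('f_tool',f.round(3))
for th in (.7,1.4,2.1,2.8,np.pi):
    d=R.from_rotvec(th*f).apply([0,0,1]); print(th,'shift units',((d-[0,0,1])*.1/.04).round(2),'rotvec',(th*f).round(3))
```

```text
38.05 [ 0.39828322 -0.02987049  0.24772775] [-0.356  0.56   2.118  0.     0.476  1.292] s 2.6784092659114807
f_tool [0.447 0.    0.895]
0.7 shift units [ 0.23 -0.72 -0.12] rotvec [0.313 0.    0.626]
1.4 shift units [ 0.83 -1.1  -0.41] rotvec [0.626 0.    1.252]
2.1 shift units [ 1.5  -0.96 -0.75] rotvec [0.938 0.    1.879]
2.8 shift units [ 1.94 -0.37 -0.97] rotvec [1.251 0.    2.505]
3.141592653589793 shift units [ 2. -0. -1.] rotvec [1.404 0.    2.811]
```

Emit:
move_arm(commands=[[[0.42,-0.63,-0.12,0.301,0.086,0.627],[0.42,-0.63,-0.12,0.301,0.086,0.627],[0.42,-0.63,-0.12,0.301,0.086,0.627],[0.42,-0.63,-0.12,0.301,0.086,0.627],[1.1,-0.83,-0.41,0.602,0.172,1.253],[1.1,-0.83,-0.41,0.602,0.172,1.253],[1.1,-0.83,-0.41,0.602,0.172,1.253],[1.1,-0.83,-0.41,0.602,0.172,1.253],[1.71,-0.51,-0.75,0.903,0.258,1.88],[1.71,-0.51,-0.75,0.903,0.258,1.88],[1.71,-0.51,-0.75,0.903,0.258,1.88],[1.71,-0.51,-0.75,0.903,0.258,1.88]]])

```text
time: 39.55
position: [0.4708, -0.0146, 0.285]
tool_rot: [-0.465, 0.793, -0.124, 0.373]
ft_force: [-0.6, 0.6, -0.1]
grip_width: 0.0739
grip_force: 0.0
```

```bash
cat >> h.py <<'E'
def tilt(deg,yaw):
    """tool dir tilted deg below horizontal, heading yaw; tool x back-down, y to the left"""
    y=np.array([-np.sin(yaw),np.cos(yaw),0]); h=np.array([np.cos(yaw),np.sin(yaw),0]); a=np.radians(deg)
    z=h*np.cos(a)+np.array([0,0,-np.sin(a)]); x=np.cross(y,z); return R.from_matrix(np.stack([x,y,z],1))
E
python3 - <<'E'
from h import *
s=get_obs();print(s['time'],s['position'],np.round(s['q'],3)); T=R.from_quat(s['tool_rot']);print(T.as_matrix().round(2))
for y in (0,):
  t=tilt(45,y); print(t.as_matrix().round(2)); print(goal([.40,.02,.30],0,t))
E
```

```text
39.55 [ 0.47080941 -0.01459539  0.28496903] [-0.379  0.555  2.158  2.145  0.498  1.224]
[[-0.29 -0.65  0.71]
 [-0.83  0.54  0.15]
 [-0.48 -0.54 -0.69]]
[[-0.71  0.    0.71]
 [ 0.    1.    0.  ]
 [-0.71  0.   -0.71]]
[-0.3846  1.4033 -1.3805  0.133   0.0853  0.9955]
```

```bash
cat > kin.py <<'E'
from h import *
from scipy.optimize import least_squares
D=np.array([[.527,1.433,0,1.181,.2148,-.5867,.404],[.55828,1.99189,0,.591,.44762,-.03673,.26088],[.47802,1.81315,0,.8523,.41329,.28459,.32889],[.26922,1.6351,0,1.2396,.41247,.28493,.48171],[.45262,1.17767,0,1.5054,.6208,.19802,.54254],[.555,2.158,2.145,.498,.4708,-.0146,.285]])
Z=np.array([[-1.399],[-.33152],[.38004],[.38125],[.13758],[-.379]])
def fk(v,q):
    r0,h,L1,L2,a,off,L3=v; q1,q2,q3,q4,q5=q[:5]; s=q2+q3
    # arm plane: u radial, z up ; lateral w
    t=R.from_euler('ZYZY',[q1,s,q4,q5]).apply([0,0,1])
    u=np.array([np.cos(q1),np.sin(q1),0]);w=np.array([-np.sin(q1),np.cos(q1),0])
    return u*(r0+L1*np.sin(q2)+L2*np.sin(s+a))+w*off+[0,0,h+L1*np.cos(q2)+L2*np.cos(s+a)]+L3*t
def res(v): return np.concatenate([fk(v,[Z[i,0],*D[i,:4]])-D[i,4:] for i in range(6)])
b=least_squares(res,[0,.25,.5,.4,.1,.11,.1]); v=b.x
def solve(g,T,q0,six=None):
    d=T.apply([0,0,1])
    def e(q): return np.r_[(fk(v,q)-g)*10,R.from_euler('ZYZY',[q[0],q[1]+q[2],q[3],q[4]]).apply([0,0,1])-d]
    r=least_squares(e,q0); return r.x,np.abs(r.fun).max()
E
python3 - <<'E'
from kin import *
print(v.round(4),np.abs(res(v)).max())
for name,g,T in [('pick45',[.55,.1238,.04],45),('pre45',[.505,.1238,.04],45),('pre45up',[.49,.1238,.2],45),('pick50',[.55,.1238,.04],50),('pre50',[.505,.1238,.04],50),('place45',[.622,.198,.135],45),('preplace45',[.55,.198,.135],45)]:
    t=tilt(T,0);print(name,[x.round(3) if hasattr(x,'round') else x for x in solve(np.array(g)-.164*t.apply([0,0,1]),t,[0,.6,2.2,3.14,.5])])
E
```

```text
Traceback (most recent call last):
  File "kin.py", line 12, in <module>
    b=least_squares(res,[0,.25,.5,.4,.1,.11,.1]); v=b.x
  File "kin.py", line 11, in res
    def res(v): return np.concatenate([fk(v,[Z[i,0],*D[i,:4]])-D[i,4:] for i in range(6)])
                                       ~~^^^^^^^^^^^^^^^^^^^^^
  File "kin.py", line 8, in fk
    t=R.from_euler('ZYZY',[q1,s,q4,q5]).apply([0,0,1])
      ~~~~~~~~~~~~^^^^^^^^^^^^^^^^^^^^^
  File "scipy/spatial/transform/_rotation.pyx", line 1413, in scipy.spatial.transform._rotation.Rotation.from_euler
ValueError: Expected axis specification to be a non-empty string of upto 3 characters, got ZYZY
```

```bash
sed -i "s/R.from_euler('ZYZY',\[q1,s,q4,q5\])/(R.from_euler('ZYZ',[q1,s,q4])*R.from_euler('Y',q5))/; s/R.from_euler('ZYZY',\[q\[0\],q\[1\]+q\[2\],q\[3\],q\[4\]\])/(R.from_euler('ZYZ',[q[0],q[1]+q[2],q[3]])*R.from_euler('Y',q[4]))/" kin.py
python3 - <<'E'
from kin import *
print(v.round(4),np.abs(res(v)).max())
for name,g,T in [('pick45',[.55,.1238,.04],45),('pre45',[.505,.1238,.04],45),('pre45up',[.49,.1238,.2],45),('pick50',[.55,.1238,.04],50),('pre50',[.505,.1238,.04],50),('place45',[.622,.198,.135],45),('preplace45',[.55,.198,.135],45)]:
    t=tilt(T,0);print(name,[x.round(3) if hasattr(x,'round') else x for x in solve(np.array(g)-.164*t.apply([0,0,1]),t,[0,.6,2.2,3.14,.5])])
E
```

```text
[-1.000e-04  2.736e-01  5.887e-01  4.080e-01  2.843e-01  1.111e-01
  1.233e-01] 0.0007115964630303173
pick45 [array([0.036, 0.91 , 2.229, 3.178, 0.783]), np.float64(0.0)]
pre45 [array([0.042, 0.959, 2.342, 3.178, 0.945]), np.float64(0.0)]
pre45up [array([0.044, 0.431, 2.313, 3.224, 0.388]), np.float64(0.0)]
pick50 [array([0.035, 0.852, 2.187, 3.181, 0.595]), np.float64(0.0)]
pre50 [array([0.039, 0.884, 2.298, 3.179, 0.739]), np.float64(0.0)]
place45 [array([0.199, 0.665, 1.978, 3.619, 0.31 ]), np.float64(0.0)]
preplace45 [array([0.237, 0.643, 2.139, 3.54 , 0.442]), np.float64(0.0)]
```

Run:
```python
from h import *
t=tilt(45,0);print(goal(np.array([.49,.1238,.20])-.164*t.apply([0,0,1]),0,t))
```

```text
[-2.541   2.9991 -1.7244  0.133   0.0853  0.9955]
```

Emit:
move_arm(commands=[[[-1.2,1.0,-1.2,0.133,0.0853,0.9955],[-1.2,1.0,-1.2,0.133,0.0853,0.9955],[-1.2,1.0,-1.2,0.133,0.0853,0.9955],[-1.2,1.0,-1.2,0.133,0.0853,0.9955],[-1.2,1.0,-1.2,0.133,0.0853,0.9955],[-1.2,1.0,-1.2,0.133,0.0853,0.9955],[-1.2,1.0,-1.2,0.133,0.0853,0.9955],[-2.54,3.0,-1.72,0.133,0.0853,0.9955],[-2.54,3.0,-1.72,0.133,0.0853,0.9955],[-2.54,3.0,-1.72,0.133,0.0853,0.9955],[-2.54,3.0,-1.72,0.133,0.0853,0.9955],[-2.54,3.0,-1.72,0.133,0.0853,0.9955]]])

```text
time: 41.05
position: [0.3742, 0.1226, 0.3141]
tool_rot: [-0.001, 0.925, 0.0, 0.379]
ft_force: [0.4, -0.3, 0.0]
grip_width: 0.074
grip_force: 0.0
```

Run:
```python
from h import *
s=get_obs();print(s['time'],s['position'],np.round(s['q'],3),R.from_quat(s['tool_rot']).as_matrix().round(3))
t=tilt(45,0)
for g in ([.50,.1238,.042],[.55,.1238,.042]): print(goal(np.array(g)-.164*t.apply([0,0,1]),0,t))
P=[]
for n in ('scene','side'):
    c=shot(n);Q=cloud(c);q=Q[(c['range_z']>0)&(abs(Q[...,0]-.55)<.04)&(abs(Q[...,1]-.124)<.04)&(Q[...,2]>.01)&(Q[...,2]<.064)];print(n,len(q),cv2.minAreaRect(q[:,:2].astype(np.float32)))
c=shot('wrist');cv2.imwrite('pics/w4.png',c['img'])
```

```text
41.05 [0.37415477 0.12259146 0.31407576] [0.04  0.435 2.314 3.213 0.386 1.531] [[-0.712 -0.002  0.702]
 [-0.002  1.     0.001]
 [-0.702 -0.001 -0.712]]
[ 2.5629e+00  3.2100e-02  2.9537e+00  8.0000e-04 -7.5000e-03  1.7000e-03]
[ 1.6724e+00  2.9900e-02  3.8309e+00  8.0000e-04 -7.5000e-03  1.7000e-03]
scene 485 ((0.5501214265823364, 0.12326495349407196), (0.04733433201909065, 0.051758937537670135), 89.26029968261719)
side 744 ((0.552141010761261, 0.12358009070158005), (0.05175401270389557, 0.051949258893728256), 0.868885338306427)
```

View pics/w4.png

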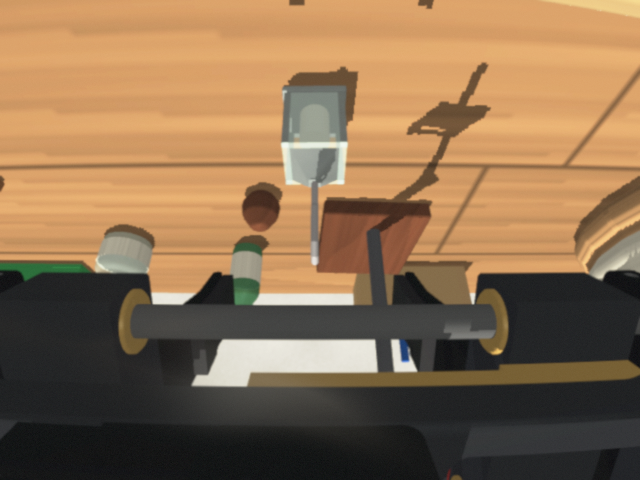

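The wrist view (camera below, so inverted) shows the lantern at (315,130), squared with the gripper, its hook rising to (315,258). Descend behind it, then slide forward.

Emit:
move_arm(commands=[[[0.85,0.03,0.98,0,0,0],[1.7,0.03,1.96,0,0,0],[2.56,0.03,2.95,0,0,0],[2.56,0.03,2.95,0,0,0],[2.56,0.03,2.95,0,0,0],[2.56,0.03,2.95,0,0,0]]])

```text
time: 41.95
position: [0.3827, 0.1245, 0.1613]
tool_rot: [-0.001, 0.924, 0.001, 0.381]
ft_force: [0.1, 0.7, -0.1]
grip_width: 0.0741
grip_force: 0.0
```

Run:
```python
from h import *
s=get_obs();print(s['time'],s['position'],np.round(s['q'],3),s['ft_force'])
t=tilt(45,0)
for g in ([.55,.1238,.042],): print(goal(np.array(g)-.164*t.apply([0,0,1]),0,t))
```

```text
41.95 [0.38270716 0.12448707 0.16134945] [0.044 0.95  2.358 3.178 0.948 1.579] [ 0.05135861  0.67146426 -0.05381579]
[-0.8504 -0.0209  0.9646  0.0021 -0.003   0.0021]
```

Emit:
move_arm(commands=[[[-0.28,-0.01,0.32,0,0,0],[-0.56,-0.01,0.64,0,0,0],[-0.85,-0.01,0.95,0,0,0],[-0.85,-0.01,0.95,0,0,0],[-0.85,-0.01,0.95,0,0,0]]])

```text
time: 42.58
position: [0.4326, 0.1244, 0.1565]
tool_rot: [-0.002, 0.925, 0.001, 0.379]
ft_force: [-0.2, -0.3, -0.8]
grip_width: 0.0739
grip_force: 0.0
```

Emit:
move_arm(commands=[[[0,0,0,0,0,0],[0,0,0,0,0,0],[0,0,0,0,0,0],[0,0,0,0,0,0],[0,0,0,0,0,0],[0,0,0,0,0,0]]], claw=1, squeeze=25)

```text
time: 43.32
position: [0.4329, 0.1243, 0.1538]
tool_rot: [-0.002, 0.926, 0.0, 0.377]
ft_force: [0.6, 0.7, -1.5]
grip_width: 0.0457
grip_force: 25.0
```

Run:
```python
from h import *
s=get_obs();p=np.array(s['position']);T=R.from_quat(s['tool_rot']);print(s['time'],p,s['grip_width'],s['grip_force'],'grasp pt',p+T.apply([0,0,.164]))
# lift 120mm straight up in tool units
print('up unit',T.inv().apply([0,0,.1])/.04)
hanger()
```

```text
43.325 [0.43290777 0.12425527 0.15379959] 0.04565276812431087 24.99992213677615 grasp pt [0.54744945 0.12455934 0.03642792]
up unit [-1.74606812e+00 -1.02064799e-03 -1.78920236e+00]
scene 1118 z 0.1973 0.3148 bottom [0.62   0.1954 0.2031] [0.621  0.1959 0.2028] top [0.6215 0.197  0.3099] rect [0.6212 0.1979] [0.0398 0.0404] 39.8
side 923 z 0.1955 0.315 bottom [0.6205 0.1967 0.2015] [0.6204 0.1962 0.2016] top [0.6135 0.1986 0.31  ] rect [0.6205 0.1986] [0.0418 0.0407] 46.5
```

Emit:
move_arm(commands=[[[-0.3,0,-0.3,0,0,0],[-0.8,0,-0.8,0,0,0],[-1.3,0,-1.3,0,0,0],[-1.66,0.3,-1.7,0,0,0],[-1.66,0.8,-1.7,0,0,0],[-1.66,1.3,-1.7,0,0,0],[-1.66,1.8,-1.7,0,0,0],[-1.66,1.8,-1.7,0,0,0],[-1.66,1.8,-1.7,0,0,0],[-1.66,1.8,-1.7,0,0,0]]])

```text
time: 44.68
position: [0.4326, 0.1956, 0.2489]
tool_rot: [-0.001, 0.926, 0.0, 0.377]
ft_force: [0.0, -0.6, -1.9]
grip_width: 0.0457
grip_force: 25.0
```

```bash
cat > lan.py <<'E'
from h import *
s=get_obs();p=np.array(s['position']);T=R.from_quat(s['tool_rot']);print(s['time'],p,s['grip_width'],np.round(s['q'],2),T.as_matrix()[:,2].round(3))
L=p+[.1172,0,-.0203-.1005]; print('expected lantern c',L,'hook pt',L+[0,0,.1005])
I=[]
for n,w in (('scene',(slice(190,350),slice(320,480))),('side',(slice(190,350),slice(180,340)))):
    c=shot(n);P=cloud(c);I.append(cv2.resize(c['img'][w],(400,400),interpolation=cv2.INTER_CUBIC))
    ok=(c['range_z']>0);q=P[ok&(abs(P[...,0]-L[0])<.022)&(abs(P[...,1]-L[1])<.02)&(P[...,2]>L[2]+.06)&(P[...,2]<L[2]+.115)]
    st=q[q[:,2]<L[2]+.08];tp=q[q[:,2]>L[2]+.098]
    print(n,len(q),'stem',st.mean(0).round(4),'top',tp.mean(0).round(4),'x',tp[:,0].min().round(4),tp[:,0].max().round(4),'zmax',q[:,2].max().round(4),'(exp %.4f)'%(L[2]+.1085))
    ti=q[(q[:,0]>L[0]+.005)];print('  tip',ti.mean(0).round(4),ti.min(0).round(4))
    b=P[ok&(abs(P[...,0]-.62)<.015)&(abs(P[...,1]-.197)<.014)&(P[...,2]>.188)&(P[...,2]<.212)];print('  bar',len(b),b.mean(0).round(4),b.min(0).round(4),b.max(0).round(4))
import sys
if len(sys.argv)>1: cv2.imwrite(sys.argv[1],np.hstack(I))
E
python3 lan.py pics/l1.png
```

```text
44.675 [0.43263481 0.19564845 0.24889945] 0.045735336579112176 [0.23 0.65 2.14 3.53 0.44 1.38] [ 0.699  0.001 -0.715]
expected lantern c [0.54983481 0.19564845 0.12809945] hook pt [0.54983481 0.19564845 0.22859945]
scene 94 stem [0.5472 0.1953 0.1981] top [0.5524 0.1959 0.2326] x 0.5416 0.5624 zmax 0.2379 (exp 0.2366)
  tip [0.5584 0.1962 0.2278] [0.5551 0.1949 0.2178]
  bar 53 [0.6205 0.1968 0.2016] [0.6163 0.1839 0.1976] [0.624  0.21   0.2047]
side 95 stem [0.5448 0.1964 0.1993] top [0.5504 0.197  0.2325] x 0.5413 0.5615 zmax 0.2384 (exp 0.2366)
  tip [0.5596 0.1967 0.2252] [0.5558 0.1937 0.2167]
  bar 36 [0.6205 0.1972 0.2004] [0.6171 0.1833 0.1965] [0.6245 0.2107 0.2044]
```

View pics/l1.png

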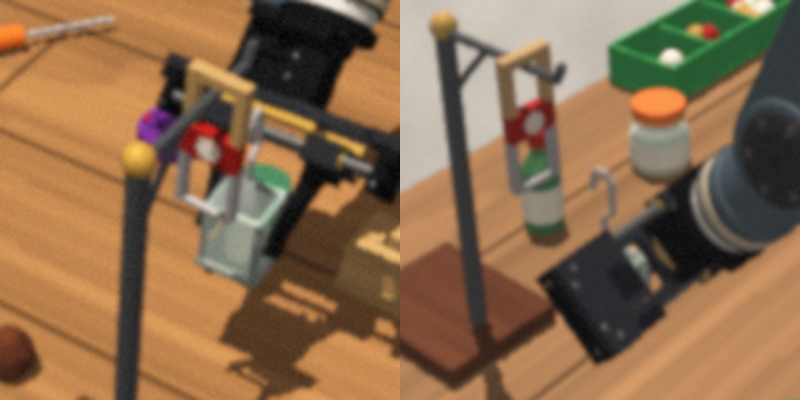

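The lantern is held upright; its hook at left (255,130), right (603,185) faces the loop bar at left (205,205), right (535,185). Advance the hook tip over the bar.

Emit:
move_arm(commands=[[[0.05,0,0.05,0,0,0],[-0.2,0,0.3,0,0,0],[-0.45,0.01,0.54,0,0,0],[-0.7,0.01,0.78,0,0,0],[-0.95,0.02,1.02,0,0,0],[-1.18,0.02,1.26,0,0,0],[-1.18,0.02,1.26,0,0,0],[-1.18,0.02,1.26,0,0,0],[-1.18,0.02,1.26,0,0,0]]])

```text
time: 45.9
position: [0.501, 0.1973, 0.2459]
tool_rot: [-0.002, 0.926, 0.0, 0.377]
ft_force: [-0.5, -0.2, -1.7]
grip_width: 0.0461
grip_force: 25.0
```

```bash
python3 lan.py pics/l2.png; python3 -c "
from h import *
hanger();print(get_obs()['ft_force'])"
```

```text
45.9 [0.50103197 0.19733603 0.24585467] 0.04610422145543624 [0.2  0.67 1.99 3.6  0.31 1.27] [ 0.698  0.002 -0.716]
expected lantern c [0.61823197 0.19733603 0.12505467] hook pt [0.61823197 0.19733603 0.22555467]
scene 287 stem [0.6195 0.1974 0.2001] top [0.6218 0.1984 0.23  ] x 0.6085 0.6315 zmax 0.2398 (exp 0.2336)
  tip [0.626  0.2065 0.22  ] [0.6232 0.1778 0.1984]
  bar 89 [0.6181 0.1973 0.2007] [0.6072 0.1836 0.1885] [0.6247 0.2105 0.2118]
side 235 stem [0.6175 0.1975 0.199 ] top [0.6184 0.1944 0.2304] x 0.609 0.63 zmax 0.2399 (exp 0.2336)
  tip [0.6269 0.1978 0.2197] [0.6233 0.1777 0.1902]
  bar 62 [0.6162 0.1991 0.2   ] [0.6074 0.1832 0.1885] [0.6235 0.2102 0.2118]
scene 1275 z 0.1805 0.3156 bottom [0.6193 0.1972 0.1862] [0.6193 0.1972 0.1865] top [0.6224 0.1973 0.3106] rect [0.6218 0.2011] [0.0493 0.0789] 2.6
side 1007 z 0.1829 0.3136 bottom [0.6134 0.1852 0.1887] [0.617  0.1958 0.1897] top [0.6216 0.1993 0.3086] rect [0.6137 0.1933] [0.0569 0.0406] 40.2
[ 0.10875587  0.82910608 -1.98416052]
```

View pics/l2.png

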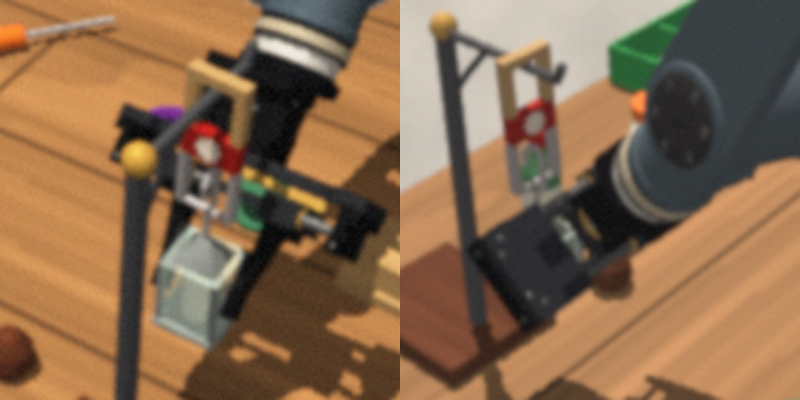

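The hook is inside the loop above the bar (left (208,195), right (540,185)). Its centre is x 0.620 against the bar at 0.6205. Lower it.

Emit:
move_arm(commands=[[[0.07,0,0.07,0,0,0],[0.14,0,0.14,0,0,0],[0.21,0,0.21,0,0,0],[0.28,0,0.28,0,0,0],[0.35,0,0.36,0,0,0],[0.4,0,0.41,0,0,0],[0.4,0,0.41,0,0,0],[0.4,0,0.41,0,0,0]]])

```text
time: 47.1
position: [0.5018, 0.1973, 0.2232]
tool_rot: [-0.001, 0.926, 0.0, 0.378]
ft_force: [-0.2, -0.2, -1.7]
grip_width: 0.046
grip_force: 25.0
```

```bash
python3 lan.py | head -8; python3 -c "
from h import *
hanger();print(get_obs()['ft_force'])"
```

```text
47.1 [0.50181235 0.19730999 0.22319312] 0.045994874580127555 [0.2  0.72 1.99 3.53 0.37 1.34] [ 0.699  0.002 -0.715]
expected lantern c [0.61901235 0.19730999 0.10239312] hook pt [0.61901235 0.19730999 0.20289312]
scene 200 stem [0.6163 0.197  0.1723] top [0.6211 0.1968 0.2069] x 0.6088 0.6317 zmax 0.2171 (exp 0.2109)
  tip [0.6271 0.203  0.2052] [0.6242 0.1796 0.191 ]
  bar 99 [0.6216 0.1974 0.2026] [0.6088 0.1834 0.1889] [0.6317 0.2103 0.2118]
side 167 stem [0.616  0.1988 0.1722] top [0.6193 0.1952 0.2065] x 0.61 0.6315 zmax 0.2161 (exp 0.2109)
  tip [0.6279 0.2011 0.2042] [0.6242 0.1781 0.1975]
  bar 83 [0.6189 0.1986 0.2017] [0.6093 0.1838 0.1892] [0.6331 0.2099 0.2112]
scene 1180 z 0.18 0.315 bottom [0.6126 0.2167 0.1858] [0.6069 0.2125 0.1835] top [0.6221 0.1971 0.31  ] rect [0.6127 0.2083] [0.0401 0.0668] 38.6
side 971 z 0.1804 0.3149 bottom [0.6067 0.1849 0.185 ] [0.6103 0.1959 0.1851] top [0.6253 0.1994 0.3099] rect [0.6148 0.1932] [0.0569 0.0396] 44.5
[-0.28977453 -0.99758812 -2.38409015]
```

Emit:
move_arm(commands=[[[0.025,0,0.025,0,0,0],[0.05,0,0.05,0,0,0],[0.06,0,0.06,0,0,0],[0.06,0,0.06,0,0,0],[0.06,0,0.06,0,0,0]]])

```text
time: 47.92
position: [0.5017, 0.1973, 0.2197]
tool_rot: [-0.002, 0.926, 0.0, 0.378]
ft_force: [-0.2, 0.1, -1.5]
grip_width: 0.0457
grip_force: 25.0
```

Emit:
move_arm(commands=[[[0.015,0,0.015,0,0,0],[0.03,0,0.03,0,0,0],[0.03,0,0.03,0,0,0],[0.03,0,0.03,0,0,0]]])

```text
time: 48.42
position: [0.502, 0.1973, 0.2184]
tool_rot: [-0.001, 0.926, 0.0, 0.378]
ft_force: [0.1, 0.2, 1.4]
grip_width: 0.0457
grip_force: 25.0
```

Emit:
move_arm(commands=[[[0,0,0,0,0,0],[0,0,0,0,0,0],[0,0,0,0,0,0],[0,0,0,0,0,0],[0,0,0,0,0,0],[0,0,0,0,0,0]]], claw=-0.9)

```text
time: 49.18
position: [0.5017, 0.1973, 0.218]
tool_rot: [-0.001, 0.926, 0.0, 0.378]
ft_force: [-0.6, 0.4, 0.2]
grip_width: 0.0827
grip_force: 0.0
```

Emit:
move_arm(commands=[[[0,0,-0.3,0,0,0],[0,0,-0.8,0,0,0],[0,0,-1.4,0,0,0],[0,0,-2.2,0,0,0],[0,0,-3,0,0,0],[0,0,-3,0,0,0],[0,0,-3,0,0,0],[0,0,-3,0,0,0],[0,0,-3,0,0,0],[0,0,-3,0,0,0]]])

```text
time: 50.42
position: [0.4181, 0.197, 0.3033]
tool_rot: [-0.001, 0.926, 0.0, 0.377]
ft_force: [0.3, 0.3, -0.4]
grip_width: 0.0829
grip_force: 0.0
```

```bash
cat > fin.py <<'E'
from h import *
import sys
print(get_obs()['time'],get_obs()['position'])
I=[]
for n,w in (('scene',(slice(190,350),slice(320,480))),('side',(slice(190,350),slice(180,340)))):
    c=shot(n);P=cloud(c);I.append(cv2.resize(c['img'][w],(400,400),interpolation=cv2.INTER_CUBIC))
    ok=(c['range_z']>0)&(abs(P[...,0]-.62)<.05)&(abs(P[...,1]-.197)<.05)
    q=P[ok&(P[...,2]>.05)&(P[...,2]<.13)];h=P[ok&(P[...,2]>.2)&(P[...,2]<.325)]
    print(n,'lantern',len(q),q.mean(0).round(4),q.min(0).round(4),q.max(0).round(4),'hanger',h.mean(0).round(4))
if len(sys.argv)>1: cv2.imwrite(sys.argv[1],np.hstack(I))
E
python3 fin.py pics/f1.png
```

```text
50.425 [0.41805372 0.19701053 0.30330995]
scene lantern 1090 [0.6319 0.2026 0.1031] [0.5937 0.1714 0.0629] [0.6461 0.2225 0.1299] hanger [0.6226 0.1989 0.2707]
side lantern 893 [0.6122 0.211  0.0981] [0.5938 0.1732 0.0636] [0.6475 0.2245 0.13  ] hanger [0.6193 0.2007 0.2673]
```

View pics/f1.png

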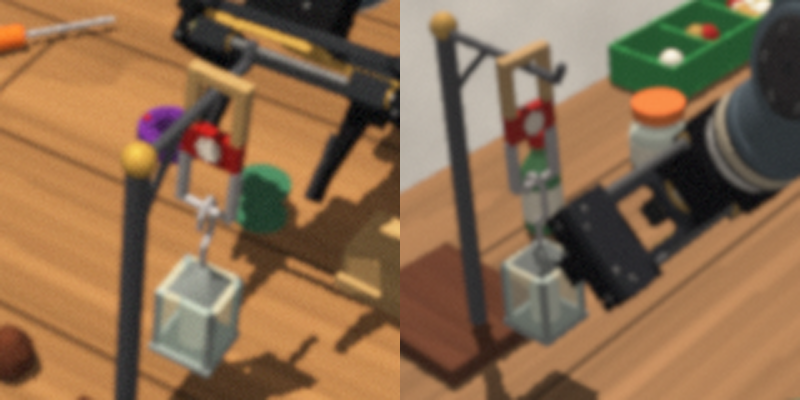

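The lantern hangs by its hook on the loop bar (left (205,210), right (540,180)), clear of the table. I back off, then check that it is still and that the bystanders have not moved.

Emit:
move_arm(commands=[[[0,-0.5,-0.5,0,0,0],[0,-1.5,-1,0,0,0],[0,-2.5,-1,0,0,0],[0,-3,-1,0,0,0],[0,-3,-1,0,0,0],[0,-3,-1,0,0,0],[0,-3,-1,0,0,0],[0,-3,-1,0,0,0],[0,-3,-1,0,0,0],[0,-3,-1,0,0,0],[0,-3,-1,0,0,0],[0,-3,-1,0,0,0]]])

```text
time: 52.02
position: [0.3902, 0.077, 0.3325]
tool_rot: [-0.001, 0.926, 0.0, 0.378]
ft_force: [-0.3, -0.2, -0.3]
grip_width: 0.0826
grip_force: 0.0
```

```bash
python3 fin.py
python3 - <<'E'
from h import *
rings()
A=shot('scene');P=cloud(A)
for x,y in [(.5134,-.351),(.6083,-.3469),(.5093,-.2561),(.6042,-.252)]:
    q=P[(A['range_z']>0)&(np.hypot(P[...,0]-x,P[...,1]-y)<.04)&(P[...,2]>.02)&(P[...,2]<.065)]
    print(np.histogram(q[:,2],bins=[.02,.03,.036,.042,.05,.06,.07])[0])
for x,y in [(.771,-.125),(.787,.035)]:
    q=P[(A['range_z']>0)&(np.hypot(P[...,0]-x,P[...,1]-y)<.05)&(P[...,2]>.015)];print(q.min(0).round(3),q.max(0).round(3))
E
python3 fin.py
```

```text
52.025 [0.39019948 0.07698803 0.33247046]
scene lantern 1096 [0.6319 0.2024 0.1031] [0.5935 0.1712 0.063 ] [0.6464 0.2224 0.13  ] hanger [0.6224 0.1989 0.2707]
side lantern 997 [0.6111 0.2081 0.1003] [0.5947 0.172  0.0643] [0.6477 0.2246 0.13  ] hanger [0.6193 0.2006 0.2676]
blob [ 0.3435 -0.1815] size [0.047 0.037 0.019]
blob [0.3608 0.0345] size [0.063 0.064 0.022]
blob [0.4013 0.148 ] size [0.052 0.051 0.03 ]
blob [0.6704 0.0696] size [0.04  0.043 0.03 ]
blob [0.7115 0.1656] size [0.077 0.069 0.029]
[ 87  78 173  57  34  26]
[ 95  73 208  65  39  31]
[ 93  70 197  62  33  24]
[103  77 219  68  36  28]
[ 0.741 -0.159  0.015] [ 0.804 -0.094  0.08 ]
[0.768 0.013 0.015] [0.808 0.053 0.114]
52.275 [0.39020128 0.07694989 0.33247201]
scene lantern 1095 [0.632  0.2025 0.1031] [0.5929 0.1714 0.0648] [0.6469 0.2225 0.13  ] hanger [0.6226 0.1989 0.2707]
side lantern 1004 [0.611  0.2082 0.1003] [0.5954 0.1716 0.0636] [0.6483 0.2249 0.1299] hanger [0.6192 0.2008 0.2675]
```

Everything is still, seated and undisturbed, so I hand in.

```bash
python3 -c "
from rig import *
print(hand_in())"
```

```text
the job is handed in; nothing more can be done
None
```

The job is handed in after about 52 s of the 210 s allowed: all four straw rings are down on the board, one per candle, and the star hanger hangs from the hook arm with the lantern on its lower bar. Both hung still in the last check, and the other things on the table had not moved. The hand-in call returned no verdict.

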